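# Clear the sweep hopper, shut its gate and shake the filter

### The job

Clear the dust extractor's sweep hopper: lift every wooden offcut off its grille into the scrap crate, and put the steel collet nut and the brass guide bush that were swept in with them on the free floor of the router-bit tray. Then push the hopper's slide gate fully shut until the spring catch clicks up behind it, and after that, with the gate latched, shake the filter: pull the knob on the filter unit all the way up to its stop and let it spring back home. Leave the other things on the bench alone.

Things in the scene. Friction and masses are not known exactly. Their poses are not given: they have to be found in the camera images.
- hopper: Sweep hopper of the dust extractor: fixed grey steel box, top open, 226 x 266 mm outside (x, y), walls 8 mm, rim at height 112 mm. On a flat grille at height 74 mm lies what was swept in; inside, 210 x 250 mm. Guide rails 12 mm wide on the walls at x = +-117 mm, top at 122 mm; near one to y = +198 mm. Origin: under its centre at bench height, z up. The gate slides along y.
- gate (a joint): Slide gate: 4 mm aluminium plate sliding over the hopper's top, underside at height 114 mm. Value in m: 0 = fully drawn out on the hopper's +y side, growing as it is pushed towards -y; end stop at 0.2775; the catch snaps behind it at about 0.273. Starts at 0 to 0.015, clear of the opening. Stiff: about 6 N of friction, some 3 N more at the catch; stays where it is left.
- gate_push (a point): Middle of the outer face of the gate's push lip, which is folded up at the plate's outer end: 100 mm long (hopper x), 4 mm thick, foot at height 118 mm, top edge at 150 mm; this point is at 134 mm and moves with the gate. The face looks to the hopper's +y, with only air behind and below it. Axes as the hopper's.
- catch (a joint): Spring catch of the gate: a 43 mm long, 12 mm wide dark spring-steel leaf in line with the far (+x) guide rail, just beyond the hopper's +y end, sloping up towards the hopper. Value in rad: 0 = sprung up at rest, about 0.2 = pressed flat by the gate's striker tab as it passes over; then it snaps back up behind the tab and holds the gate shut.
- filter_unit: Filter unit of the extractor: a fixed upright round grey canister, diameter 147 mm over its clamp band, lid 172 mm high with a boss of diameter 32 mm up to 190 mm in the middle. Origin: under its centre at bench height, z up.
- shaker (a joint): Filter shaker: a vertical rod with a knob, sliding straight up out of the middle of the filter unit's lid. Value in m: 0 = home (down), 0.040 = pulled up against its stop. A spring pulls it back home: 4 N at home, rising to 12 N at the stop; let go, it springs back by itself.
- shaker_knob (a point): Centre of the black round shaker knob: diameter 32 mm, 22 mm high, its top 11 mm above this point; at home the point is 216 mm above the bench, the knob's underside 15 mm above the lid's boss. Moves with the knob; z up.
- crate: Scrap crate: fixed open plywood box, 150 x 240 x 75 mm outside (x, y, z), walls and floor 6 mm. Origin: under its centre at bench height, z up. It may stand right or left of the hopper's front.
- tray: Router-bit tray: fixed shallow wooden tray, 130 x 210 mm (x, y), walls 4 mm thick and 22 mm high, floor 4 mm. At its +y end (y 54 to 100 mm) stands a block with three router bits, up to 66 mm high; the rest of the floor (y -101 to 54 mm) is free. Origin: under its centre at bench height, z up. Stands left or right before the hopper.
- offcut_block: Wood offcut, a pale square-edged block 50 x 26 x 24 mm (x, y, z). It lies on the hopper grille at the start; may be absent. Origin: centre of its underside, z up; x along its length.
- offcut_slot: Wood offcut, a slot plug with round ends, 48 x 26 x 22 mm (x, y, z), mid-brown. It lies on the hopper grille at the start; may be absent. Origin: centre of its underside, z up; x along its length.
- offcut_plug: Wood offcut, a round hole-saw plug, diameter 32 mm, 26 mm high, dark. It lies on the hopper grille at the start; may be absent. Origin: centre of its underside, z up; x along its length.
- offcut_step: Wood offcut, a dark stepped piece 46 x 24 mm (x, y), 12 mm high at its +x half and 26 mm high at its -x half (x from -23 to 0 mm). It lies on the hopper grille at the start; may be absent. Origin: centre of its underside, z up; x along its length.
- offcut_strip: Wood offcut, a small pale square-edged bar 44 x 19 x 20 mm (x, y, z). It lies on the hopper grille at the start; may be absent. Origin: centre of its underside, z up; x along its length.
- collet_nut: Steel router collet nut, hexagonal below, round above, to be gripped as a cylinder of diameter 31 mm, 22 mm high, 50 to 100 g. On the grille among the offcuts at the start. Origin: centre of its underside, z along its axis.
- guide_bush: Brass template guide bush: a flange of diameter 42 mm, 4 mm thick, with a tube of diameter 26 mm standing on it to 20 mm high overall. On the grille among the offcuts at the start, flange down. Origin: centre of the flange's underside, z along the tube.
- tape_roll: Bystander: roll of tape lying flat, outer diameter 104 mm, 24 mm high. Origin: centre of its underside.
- spanner: Bystander: collet spanner 150 mm long, lying flat. Origin: middle of its underside.
- glue_bottle: Bystander: glue bottle, diameter 60 mm, 170 mm high. Origin: centre of its underside.
- bench_brush: Bystander: bench brush 240 mm long, lying. Origin: middle of its underside.
- mallet: Bystander: hammer 260 mm long, lying. Origin: middle of its underside.
- block_plane: Bystander: steel block plane 150 x 42 x 50 mm. Origin: centre of its underside.
- bar_clamp: Bystander: small bar clamp 260 mm long, lying. Origin: middle of its bar, underside.

How it is judged:
On the way, in this order (a step that is already met when the one before it is completed fails the run):
1. all offcuts are in the scrap crate, and the collet nut and guide bush on the tray (x of offcut_block in the frame of crate between -0.07 and 0.07 m and y of offcut_block in the frame of crate between -0.115 and 0.115 m and z of offcut_block in the frame of crate between -0.005 and 0.065 m and x of offcut_slot in the frame of crate between -0.07 and 0.07 m and y of offcut_slot in the frame of crate between -0.115 and 0.115 m and z of offcut_slot in the frame of crate between -0.005 and 0.065 m and x of offcut_plug in the frame of crate between -0.07 and 0.07 m and y of offcut_plug in the frame of crate between -0.115 and 0.115 m and z of offcut_plug in the frame of crate between -0.005 and 0.065 m and x of offcut_step in the frame of crate between -0.07 and 0.07 m and y of offcut_step in the frame of crate between -0.115 and 0.115 m and z of offcut_step in the frame of crate between -0.005 and 0.065 m and x of offcut_strip in the frame of crate between -0.07 and 0.07 m and y of offcut_strip in the frame of crate between -0.115 and 0.115 m and z of offcut_strip in the frame of crate between -0.005 and 0.065 m and x of collet_nut in the frame of tray between -0.062 and 0.062 m and y of collet_nut in the frame of tray between -0.102 and 0.055 m and z of collet_nut in the frame of tray between -0.005 and 0.03 m and x of guide_bush in the frame of tray between -0.062 and 0.062 m and y of guide_bush in the frame of tray between -0.102 and 0.055 m and z of guide_bush in the frame of tray between -0.005 and 0.03 m), for 0.1 s.
2. the gate is shut and its catch has sprung up behind it (value of joint gate above 0.27 m and value of joint catch below 0.06 rad), for 0.2 s.
3. with the gate latched, the shaker knob is pulled up to its stop (all of step 2 and value of joint shaker above 0.036 m), for 0.1 s.
At the end, for the whole second after the job is handed in: Every offcut present is inside the scrap crate (below 65 mm), nut and bush lie at rest on the tray's free floor (below 30 mm), the gate is beyond 0.27 m with the catch up (below 0.06 rad), and the shaker is home (below 4 mm) (all of step 1 and all of step 2 and linear speed of each of offcut_block, offcut_slot, offcut_plug, offcut_step, offcut_strip, collet_nut, guide_bush below 0.03 m/s and value of joint shaker below 0.004 m); the robot touches nothing.
It fails at once if a bystander is shifted by more than 40 mm (distance of any of tape_roll, spanner, glue_bottle, bench_brush, mallet, block_plane, bar_clamp from where it was at the start of the episode above 0.04 m).
Of offcut_block, offcut_slot, offcut_plug, offcut_step, offcut_strip only 3 to 5 are there at a start; the rules pass over those that are not, and their reading is None.
At some moment in a run one of offcut_block, offcut_slot, offcut_plug, offcut_step, offcut_strip, collet_nut, guide_bush may be knocked a few centimetres aside while the robot is not near it.
Once in a run the grip may slacken for a moment while it holds something.
It also fails if it takes over 210 s, if anything falls off the work surface, if the arm or the gripper's body presses on something with over 40 N, if the wrist force passes 120 N, or if a joint passes its speed limit or range.

### The arm

A 6-joint arm with a two-finger parallel gripper is mounted at the origin on the work surface. World frame = base frame: x ahead of the robot, y to its left, z up, the work surface at z = 0. Lengths are in m, angles in rad, forces in N, time in s.
With the tool pointing down it reaches from about 0.375 to 0.975 m from the base axis. Payload 3.8 kg.
Tool frame: the origin (TCP) lies on the centre line of the jaws, within the pads' length; the fingertips stand 25 mm ahead of it and the grasp point (between the pads) lies 6 mm ahead of it; y points along the fingers, z is the direction in which the jaws open and shut, and the axes are right-handed (so a half turn about y gives the same grasp; the last joint's range is limited). The gripper opens to 85 mm and grips with 20 to 120 N. Pads are 22 mm wide; open, the fingers measure 114 mm over their backs; the gripper's body (76 mm by 85 mm) begins 54 mm behind the grasp point. The pads swing forward as they close: fully open they stand 13 mm farther back than shut.
Start: joints at [-1.205, 0.264, 1.604, -0, 1.274, -0.037], TCP at [0.265, -0.621, 0.256] pointing down, gripper open.
Joint ranges: [-2.63, 2.63], [-0.94, 2.18], [0.31, 2.57], [-1.31, 4.45], [0, 2.66], [-2.55, 2.55]. Speed limits (rad/s): [2.57, 2.57, 3.14, 3.14, 3.14, 3.14].

### API

Orientations are given as a rotation vector (axis times angle).
In Python, from workcell import bot gives the robot as it stands.
- The arm moves only by the shell command python3 -m jog 'ROWS' [FORCE]. ROWS is JSON, a list of rows, each a list of 5 numbers: the shift along the world's x, y, z in mm, then the turn about the world's z in degrees, then the finger opening in mm, from 0 to 85.4. A call has exactly 10 rows; each row is the pose to reach, as a shift and turn from the pose commanded when the call began; what a row does not reach only later rows make up. A row lasts 1/8 s, in which the tool goes at most 62.5 mm and 10.7 degrees, less where a joint would pass 70% of its speed; a pose out of reach is approached as far as the arm can. A call with a gripper value outside its range is refused whole. The fingers move at their own pace and stop on an object; FORCE is the grip in N (left out, the last holds). Time passes only in rows, so rows that repeat a pose let the fingers close, or fill a call up. It gives the time, the measured TCP pose, the force and the opening at its end, in the units of the state.
- bot.read_state(): the state, without advancing time (a new reading comes with each control period).
- bot.read_camera(name): name is "side" or "top"; returns a dict with "pixels" (384x512x3 uint8, red, green, blue), "fx", "fy", "cx", "cy" (pixels), "R" (3x3) and "t" (3): a world point X has camera coordinates R X + t. Camera axes: x right, y down, z forward; pixel columns grow to the right and rows downward; lengths in m; the calibration is good to about 2 mm. A picture is of the moment at which its call begins. There is no depth.
- bot.finish_job(): hands the job in, once; it reports no verdict.
The state is a dict: "time": time; "q": joint angles; "joint_vel": joint speeds; "joint_torque": joint torques, N m; "tool_pos": TCP position; "tcp_rot": TCP orientation; "wrist_force": force on the tool from outside, world axes, zero at the start; "torque": the same for the moment, N m; "width": opening from 0.0 (shut) to 1.0 (fully open).
Only numpy, scipy, OpenCV 4.12 (cv2) and the standard library are available. Lean on these libraries where they do the work, as an engineer would, in place of code of your own. Each camera call takes 0.05 s, during which the arm holds its last target.

## Working session

There is one attempt and no reset: what is moved stays moved. The work goes in short steps, Python scripts to look and compute and a shell command to move; the robot and the scene stay as the last step left them, time stands still between calls to the robot, and variables do not carry over. Pictures are saved under pics/ and viewed, and the job is handed in when it is done.

```bash
ls; mkdir -p pics; cat > h.py <<'E'
import cv2,numpy as np
from workcell import bot
def snap(n,f):
    c=bot.read_camera(n); im=cv2.cvtColor(c["pixels"],cv2.COLOR_RGB2BGR); cv2.imwrite(f"pics/{f}.png",im); np.savez(f"pics/{f}.npz",**{k:np.array(c[k]) for k in c}); return c
def load(f): return np.load(f"pics/{f}.npz")
def ray(c,u,v,z):
    R=np.array(c["R"]);t=np.array(c["t"]);o=-R.T@t
    d=R.T@np.array([(u-c["cx"])/c["fx"],(v-c["cy"])/c["fy"],1]); return o+d*(z-o[2])/d[2]
def proj(c,X):
    p=np.array(c["R"])@np.array(X)+np.array(c["t"]); return np.array([c["fx"]*p[0]/p[2]+c["cx"],c["fy"]*p[1]/p[2]+c["cy"]])
E
python3 - <<'E'
from h import *
for n in("top","side"):
    c=snap(n,n+"0"); print(n,c["fx"],c["cx"],c["cy"],np.round(-np.array(c["R"]).T@np.array(c["t"]),3),np.round(c["R"],3).tolist())
    cv2.imwrite(f"pics/{n}0b.png",cv2.resize(cv2.imread(f"pics/{n}0.png"),(800,600),interpolation=cv2.INTER_CUBIC))
print(bot.read_state())
E
```

```text
pics
top 355.2952590149197 249.36640403907614 185.47621265937445 [ 0.492 -0.011  1.413] [[-0.014, -1.0, -0.001], [-0.999, 0.014, -0.05], [0.05, 0.0, -0.999]]
side 397.8835241538007 260.31918892446276 184.63861126838668 [ 1.533 -0.728  0.982] [[0.602, 0.799, 0.001], [0.45, -0.338, -0.826], [-0.66, 0.498, -0.563]]
{'time': 0.1, 'q': array([-1.20492521e+00,  2.64677736e-01,  1.60523479e+00,  2.40441914e-06,
        1.27372269e+00, -3.68999056e-02]), 'joint_vel': array([-8.72554789e-04, -3.93226852e-03, -1.16021985e-03, -4.40324254e-04,
        8.97146883e-07, -2.20551007e-03]), 'joint_torque': array([ 2.94313695e-04, -5.16708112e+01, -3.68589842e+01, -4.86764361e-05,
        6.24843640e-03,  1.67020607e-05]), 'tool_pos': array([ 0.26435827, -0.62041176,  0.25508797]), 'tcp_rot': array([-0.40867293,  2.00219829, -1.99808412]), 'wrist_force': array([ 0.02230013,  0.46387808, -0.28471911]), 'torque': array([ 0.00794673, -0.0330996 , -0.0154508 ]), 'width': 1.0028094374279117}
```

View pics/top0b.png

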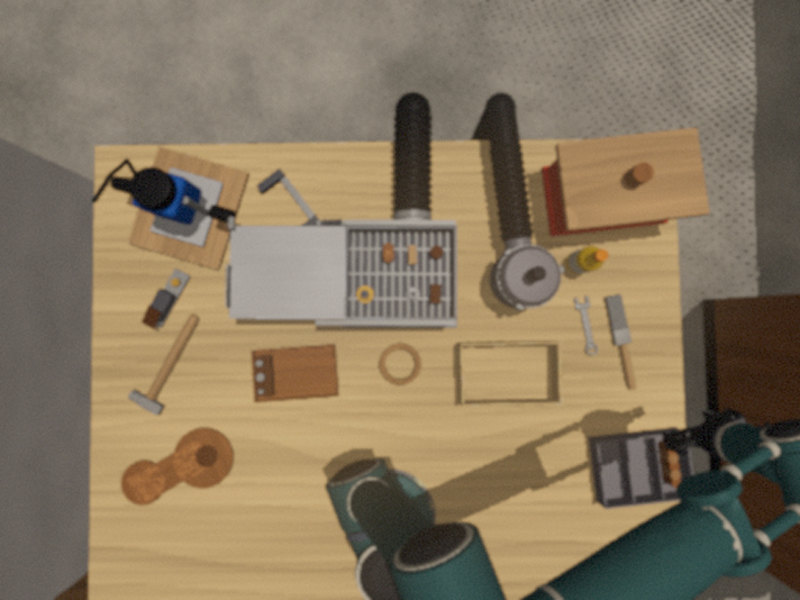

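View pics/side0b.png

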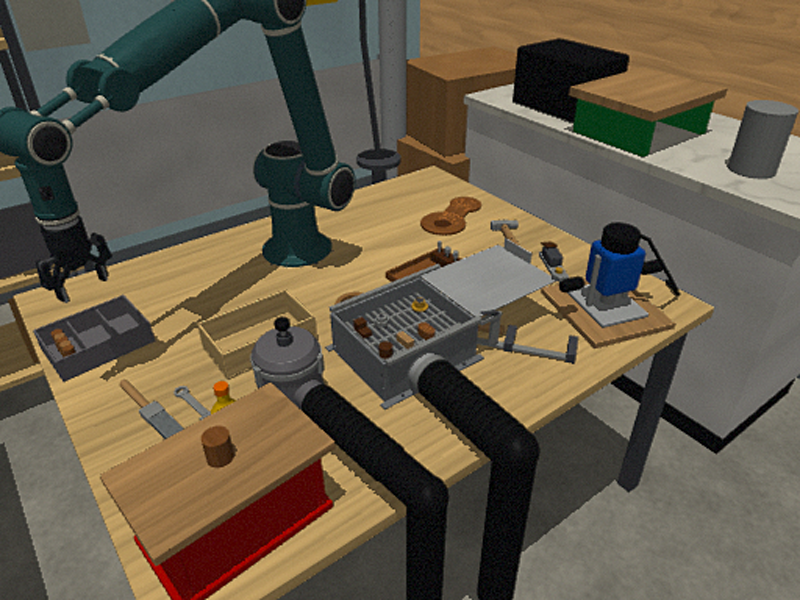

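```bash
python3 - <<'E'
from h import *
im=cv2.imread("pics/top0.png")[125:275,140:370]
cv2.imwrite("pics/z0.png",cv2.resize(im,None,fx=3.45,fy=3.45,interpolation=cv2.INTER_CUBIC))
im=cv2.imread("pics/side0.png")[160:260,200:360]
cv2.imwrite("pics/z1.png",cv2.resize(im,None,fx=5,fy=5,interpolation=cv2.INTER_CUBIC))
E
```

```text
(no output)
```

View pics/z0.png

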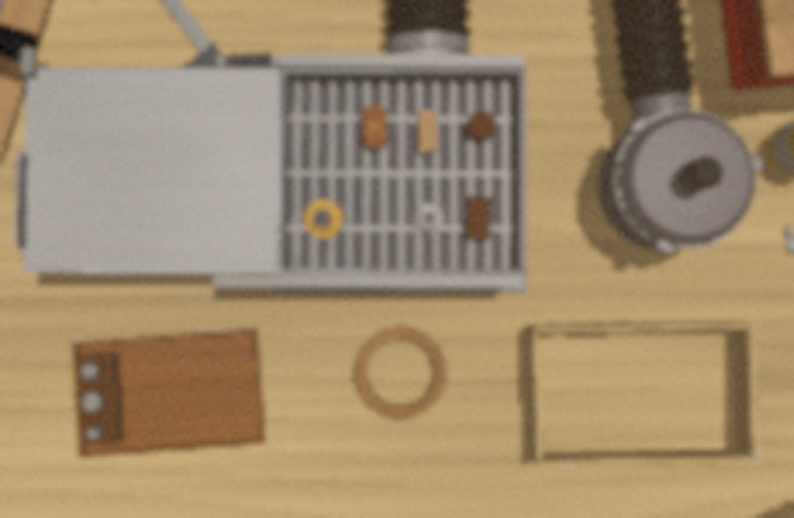

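View pics/z1.png

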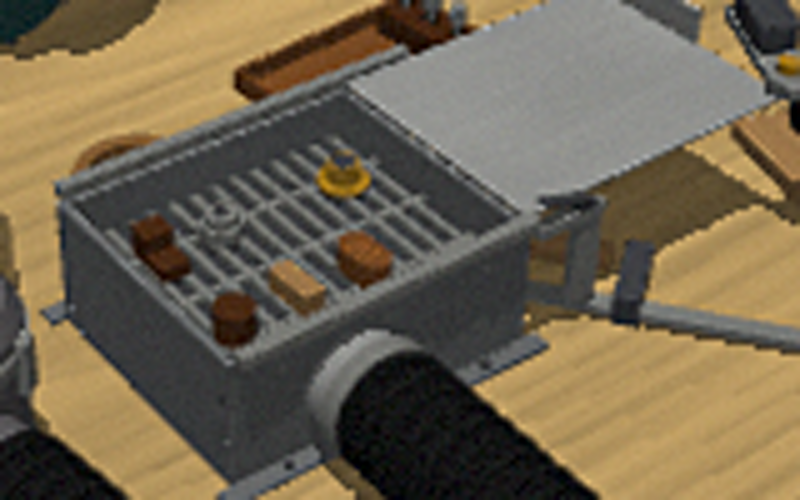

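```bash
python3 - <<'E'
from h import *
c=load("top0"); s=load("side0")
def T(u,v,z): return ray(c,140+(u+.5)/3.45-.5,125+(v+.5)/3.45-.5,z)
P=dict(slot=(374,128,.096),strip=(428,131,.094),plug=(481,127,.1),step=(478,217,.095),nut=(430,214,.096),bush=(323,218,.078),
 rim_nr=(524,288,.122),rim_fr=(524,60,.112),in_fr=(515,72,.112),gate_fl=(33,68,.118),gate_nl=(24,270,.118),gate_nr=(281,270,.118),lip_t=(20,155,.15),lip_b=(20,243,.15),
 filt_l=(612,182,.172),filt_r=(752,182,.172),filt_t=(685,112,.172),filt_b=(685,245,.172),
 knobtip=(700,172,.227),
 tray_tl=(76,345,.022),tray_tr=(256,330,.022),tray_br=(264,440,.022),tray_bl=(82,455,.022),
 cr_tl=(525,325,.075),cr_tr=(748,326,.075),cr_br=(750,458,.075),cr_bl=(524,460,.075),tape=(400,372,.024),railnl=(215,283,.122))
for k,(u,v,z) in P.items():
    p=T(u,v,z); print(k,np.round(p,3), np.round((proj(s,p)-[200,160])*5).tolist())
for a,b,z in [((374,104),(374,152),.096),((428,108),(428,154),.094),((478,196),(478,241),.09),((418,131),(438,131),.094),((361,128),(387,128),.096)]:
    print(np.linalg.norm(T(*a,z)-T(*b,z)))
E
```

```text
slot [ 0.646 -0.006  0.096] [360.0, 246.0]
strip [ 0.643 -0.065  0.094] [292.0, 275.0]
plug [ 0.645 -0.122  0.1  ] [229.0, 301.0]
step [ 0.549 -0.117  0.095] [158.0, 237.0]
nut [ 0.553 -0.065  0.096] [219.0, 213.0]
bush [0.551 0.051 0.078] [340.0, 176.0]
rim_nr [ 0.472 -0.162  0.122] [48.0, 180.0]
rim_fr [ 0.715 -0.168  0.112] [233.0, 368.0]
in_fr [ 0.702 -0.158  0.112] [234.0, 352.0]
gate_fl [0.713 0.355 0.118] [773.0, 95.0]
gate_nl [0.498 0.365 0.118] [592.0, -18.0]
gate_nr [0.495 0.094 0.118] [340.0, 84.0]
lip_t [0.617 0.36  0.15 ] [692.0, 9.0]
lip_b [0.526 0.36  0.15 ] [613.0, -36.0]
filt_l [ 0.579 -0.247  0.172] [15.0, 239.0]
filt_r [ 0.577 -0.389  0.172] [-182.0, 320.0]
filt_t [ 0.649 -0.323  0.172] [-33.0, 339.0]
filt_b [ 0.514 -0.32   0.172] [-128.0, 232.0]
knobtip [ 0.584 -0.322  0.227] [-91.0, 217.0]
tray_tl [0.413 0.334 0.022] [493.0, 46.0]
tray_tr [0.427 0.13  0.022] [325.0, 129.0]
tray_br [0.304 0.122 0.022] [233.0, 70.0]
tray_bl [0.29  0.327 0.022] [401.0, -7.0]
cr_tl [ 0.431 -0.168  0.075] [18.0, 207.0]
cr_tr [ 0.427 -0.41   0.075] [-284.0, 328.0]
cr_br [ 0.285 -0.408  0.075] [-359.0, 229.0]
cr_bl [ 0.286 -0.164  0.075] [-68.0, 120.0]
tape [ 0.378 -0.032  0.024] [133.0, 167.0]
railnl [0.482 0.163 0.122] [398.0, 45.0]
0.05203769314424238
0.049930646572273675
0.04864480728545872
0.021611955504597113
0.0280591133610887
```

```bash
python3 - <<'E'
from h import *
from scipy.spatial.transform import Rotation as Ro
s=bot.read_state(); print(np.round(Ro.from_rotvec(s["tcp_rot"]).as_matrix(),3))
c=load("top0")
# refine with colour masks near each object
im=cv2.cvtColor(cv2.imread("pics/top0.png"),cv2.COLOR_BGR2HSV)
m=cv2.inRange(im,(0,70,30),(35,255,255)); m[:142]=0;m[205:]=0;m[:,:224]=0;m[:,291:]=0
for k in cv2.findContours(m,cv2.RETR_EXTERNAL,cv2.CHAIN_APPROX_NONE)[0]:
    if cv2.contourArea(k)<15: continue
    (u,v),wh,a=cv2.minAreaRect(k); M=cv2.moments(k); u2,v2=M["m10"]/M["m00"],M["m01"]/M["m00"]
    print(np.round([u,v,*wh,a]),np.round(ray(c,u2,v2,.09),3))
E
```

```text
[[-0.92  -0.001  0.392]
 [-0.392  0.002 -0.92 ]
 [-0.    -1.    -0.002]]
[278. 188.  12.   6.  90.] [ 0.548 -0.117  0.09 ]
[233. 188.  12.  11.  27.] [0.55 0.05 0.09]
[279. 161.   7.   8.  27.] [ 0.648 -0.121  0.09 ]
[264. 163.  12.   5.  90.] [ 0.641 -0.064  0.09 ]
[248. 162.  13.   8.  90.] [ 0.648 -0.006  0.09 ]
```

```bash
python3 -m jog '[[0,0,60,0,60],[60,80,80,-10,60],[382,615,80,-23,60],[382,615,80,-23,60],[382,615,80,-23,60],[382,615,80,-23,60],[382,615,80,-23,60],[382,615,80,-23,60],[382,615,80,-23,60],[382,615,80,-23,60]]' 60
```

```text
time: 1.35
tool_pos: [0.5622, -0.1432, 0.334]
tcp_rot: [-0.002, 2.221, -2.221]
wrist_force: [0.4, -0.9, 0.8]
width: 0.702
```

```bash
python3 -m jog '[[84,136,0,0,50],[84,136,0,0,50],[84,136,-60,0,50],[84,136,-130,0,50],[84,136,-160,0,50],[84,136,-160,0,50],[84,136,-160,0,50],[84,136,-160,0,50],[84,136,-160,0,50],[84,136,-160,0,50]]' 60; python3 - <<'E'
from h import *
print(np.round(bot.read_state()["tool_pos"],4))
snap("side","s1");snap("top","t1")
im=cv2.imread("pics/side0.png"[:5]+"s1.png")[110:260,180:380]
cv2.imwrite("pics/s1z.png",cv2.resize(im,None,fx=4,fy=4,interpolation=cv2.INTER_CUBIC))
E
```

```text
time: 2.6
tool_pos: [0.6463, -0.0093, 0.1758]
tcp_rot: [0.001, 2.22, -2.22]
wrist_force: [0.1, -0.1, 0.4]
width: 0.589
[ 0.6463 -0.0093  0.1758]
```

View pics/s1z.png

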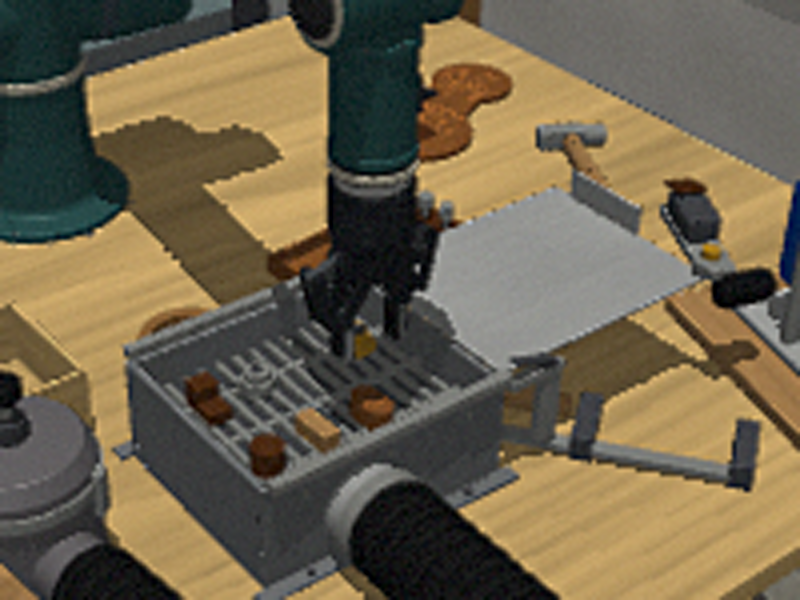

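```bash
python3 -m jog '[[1,3,-40,0,50],[1,3,-65,0,50],[1,3,-74,0,50],[1,3,-74,0,50],[1,3,-74,0,15],[1,3,-74,0,15],[1,3,-74,0,15],[1,3,-74,0,15],[1,3,-74,0,15],[1,3,-74,0,15]]' 60
```

```text
time: 3.95
tool_pos: [0.6481, -0.0062, 0.1023]
tcp_rot: [0.002, 2.219, -2.219]
wrist_force: [0.1, -0.7, 5.9]
width: 0.289
```

```bash
python3 -m jog '[[0,0,55,0,15],[0,0,100,0,15],[-40,-40,110,0,15],[-258,-304,110,0,15],[-258,-304,110,0,15],[-258,-304,110,0,15],[-258,-304,110,0,15],[-258,-304,110,0,15],[-258,-304,110,0,15],[-258,-304,110,0,15]]' 60
```

```text
time: 5.2
tool_pos: [0.3872, -0.3114, 0.2103]
tcp_rot: [-0.002, -2.22, 2.22]
wrist_force: [0.4, -0.2, 0.8]
width: 0.287
```

```bash
python3 -m jog '[[0,0,-60,0,15],[0,0,-120,0,15],[0,0,-154,0,15],[0,0,-154,0,15],[0,0,-154,0,45],[0,0,-154,0,45],[0,0,-154,0,45],[0,0,-100,0,45],[0,0,-40,0,45],[0,0,20,0,45]]' 60; python3 - <<'E'
from h import *
snap("side","s2");snap("top","t2")
im=cv2.imread("pics/t2.png")[125:275,140:370]
cv2.imwrite("pics/t2z.png",cv2.resize(im,None,fx=3.45,fy=3.45,interpolation=cv2.INTER_CUBIC))
E
```

```text
time: 6.45
tool_pos: [0.3886, -0.3101, 0.233]
tcp_rot: [-0.0, 2.219, -2.221]
wrist_force: [0.7, -0.6, -0.2]
width: 0.528
```

View pics/t2z.png

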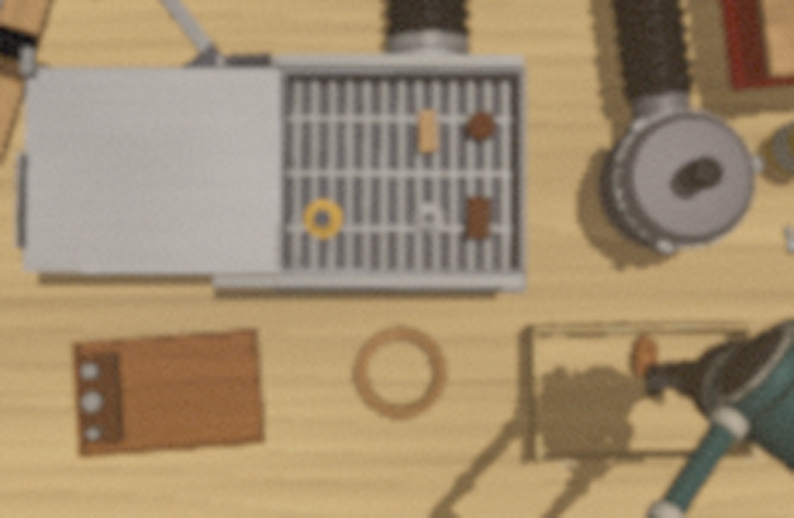

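View pics/s2.png

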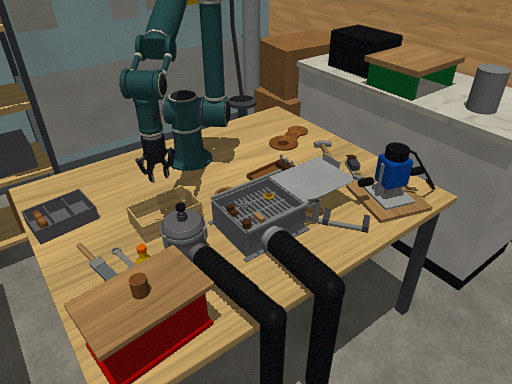

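```bash
python3 -m jog '[[253,245,0,0,34],[253,245,0,0,34],[253,245,0,0,34],[253,245,0,0,34],[253,245,0,0,34],[253,245,0,0,34],[253,245,0,0,34],[253,245,-40,0,34],[253,245,-80,0,34],[253,245,-80,0,34]]' 60
python3 - <<'E'
from h import *
snap("side","s3")
im=cv2.imread("pics/s3.png")[160:260,200:360]
cv2.imwrite("pics/s3z.png",cv2.resize(im,None,fx=5,fy=5,interpolation=cv2.INTER_CUBIC))
E
```

```text
time: 7.8
tool_pos: [0.6377, -0.0656, 0.1464]
tcp_rot: [0.01, -2.218, 2.216]
wrist_force: [-0.9, 0.6, 0.0]
width: 0.397
```

View pics/s3z.png

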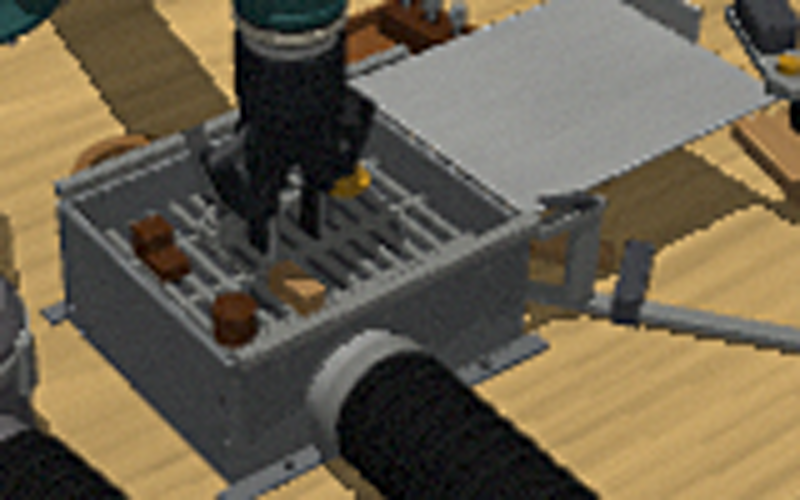

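```bash
python3 -c "
from h import *
print(bot.read_state()['tool_pos'])"; python3 -m jog '[[1,0,-20,0,34],[1,0,-40,0,34],[1,0,-49,0,34],[1,0,-49,0,34],[1,0,-49,0,10],[1,0,-49,0,10],[1,0,-49,0,10],[1,0,-49,0,10],[1,0,-49,0,10],[1,0,-49,0,10]]' 60
```

```text
[ 0.63973525 -0.0658408   0.14908236]
time: 9.1
tool_pos: [0.643, -0.0651, 0.1019]
tcp_rot: [-0.001, 2.22, -2.22]
wrist_force: [0.6, 0.8, 2.6]
width: 0.206
```

```bash
python3 -m jog '[[0,0,55,0,10],[0,0,105,0,10],[-30,-15,110,0,10],[-313,-160,110,0,10],[-313,-160,110,0,10],[-313,-160,110,0,10],[-313,-160,110,0,10],[-313,-160,110,0,10],[-313,-160,110,0,10],[-313,-160,110,0,10]]' 60 && python3 -m jog '[[0,0,-60,0,10],[0,0,-120,0,10],[0,0,-154,0,10],[0,0,-154,0,10],[0,0,-154,0,40],[0,0,-154,0,40],[0,0,-154,0,40],[0,0,-100,0,40],[0,0,-40,0,40],[0,0,20,0,40]]' 60; python3 - <<'E'
from h import *
snap("top","t4")
im=cv2.imread("pics/t4.png")[125:275,140:370]
cv2.imwrite("pics/t4z.png",cv2.resize(im,None,fx=3.45,fy=3.45,interpolation=cv2.INTER_CUBIC))
E
```

```text
time: 10.35
tool_pos: [0.3297, -0.2253, 0.2115]
tcp_rot: [0.002, 2.221, -2.221]
wrist_force: [0.7, 0.2, 0.6]
width: 0.203
time: 11.6
tool_pos: [0.3294, -0.2249, 0.2337]
tcp_rot: [-0.0, 2.22, -2.221]
wrist_force: [0.4, -1.0, -0.5]
width: 0.471
```

View pics/t4z.png

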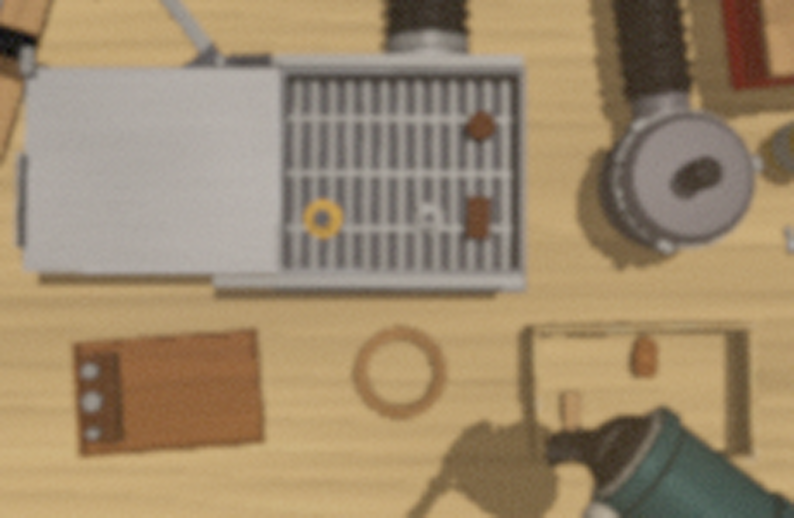

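```bash
python3 -m jog '[[317,104,0,90,44],[317,104,0,90,44],[317,104,0,90,44],[317,104,0,90,44],[317,104,0,90,44],[317,104,0,90,44],[317,104,0,90,44],[317,104,0,90,44],[317,104,-40,90,44],[317,104,-80,90,44]]' 60
python3 - <<'E'
from h import *
snap("side","s5")
print(bot.read_state()["tool_pos"],bot.read_state()["tcp_rot"])
im=cv2.imread("pics/s5.png")[160:260,200:360]
cv2.imwrite("pics/s5z.png",cv2.resize(im,None,fx=5,fy=5,interpolation=cv2.INTER_CUBIC))
E
```

```text
time: 12.9
tool_pos: [0.6475, -0.1213, 0.1517]
tcp_rot: [-1.208, 1.205, -1.21]
wrist_force: [-0.2, -0.2, -0.6]
width: 0.517
[ 0.6431644  -0.12038247  0.14427968] [-1.21425559  1.21506092 -1.20311377]
```

View pics/s5z.png

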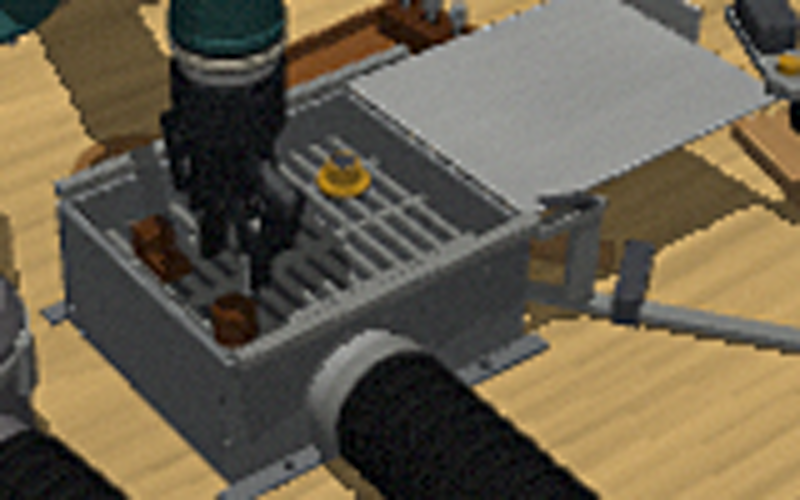

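```bash
python3 -m jog '[[0,0,-20,0,46],[0,0,-40,0,46],[0,0,-49,0,46],[0,0,-49,0,46],[0,0,-49,0,20],[0,0,-49,0,20],[0,0,-49,0,20],[0,0,-49,0,20],[0,0,-49,0,20],[0,0,-49,0,20]]' 60
```

```text
time: 14.2
tool_pos: [0.6476, -0.1213, 0.1036]
tcp_rot: [-1.209, 1.206, -1.21]
wrist_force: [0.7, 1.1, 4.8]
width: 0.355
```

```bash
python3 -m jog '[[0,0,55,0,20],[0,0,105,0,20],[-100,0,110,0,20],[-200,-60,110,0,20],[-288,-239,110,0,20],[-288,-239,110,0,20],[-288,-239,110,0,20],[-288,-239,110,0,20],[-288,-239,110,0,20],[-288,-239,110,0,20]]' 60 && python3 -m jog '[[0,0,-60,0,20],[0,0,-120,0,20],[0,0,-156,0,20],[0,0,-156,0,20],[0,0,-156,0,46],[0,0,-156,0,46],[0,0,-156,0,46],[0,0,-100,0,46],[0,0,-40,0,46],[0,0,20,0,46]]' 60; python3 - <<'E'
from h import *
snap("top","t6")
im=cv2.imread("pics/t6.png")[125:275,140:370]
cv2.imwrite("pics/t6z.png",cv2.resize(im,None,fx=3.45,fy=3.45,interpolation=cv2.INTER_CUBIC))
E
```

```text
time: 15.45
tool_pos: [0.3573, -0.3609, 0.2118]
tcp_rot: [-1.208, 1.212, -1.21]
wrist_force: [0.8, -0.0, -0.7]
width: 0.352
time: 16.7
tool_pos: [0.3586, -0.3601, 0.2351]
tcp_rot: [-1.21, 1.207, -1.21]
wrist_force: [1.4, -0.3, 0.0]
width: 0.538
```

View pics/t6z.png

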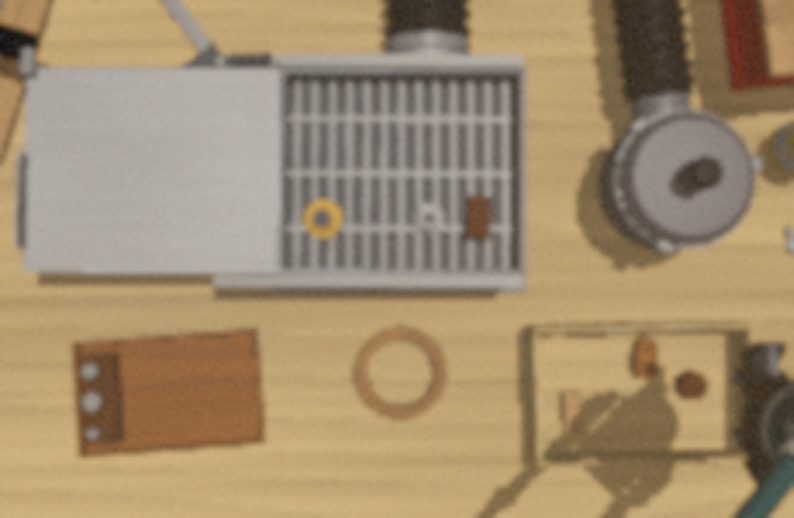

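```bash
python3 - <<'E'
from h import *
s=load("side0")
print(ray(s,200+222.5/5-.5,160+212/5-.5,.096),ray(s,200+344/5-.5,160+160/5-.5,.094))
im=cv2.imread("pics/t6.png")[176:200,225:295]
cv2.imwrite("pics/n1.png",cv2.resize(im,None,fx=11,fy=11,interpolation=cv2.INTER_CUBIC))
im=cv2.imread("pics/side0.png")[185:225,215:280]
cv2.imwrite("pics/n2.png",cv2.resize(im,None,fx=12,fy=12,interpolation=cv2.INTER_CUBIC))
E
```

```text
[ 0.54955946 -0.06233214  0.096     ] [0.54883531 0.05284761 0.094     ]
```

View pics/n1.png

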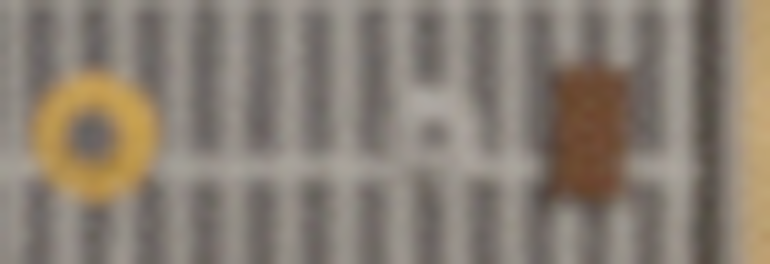

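View pics/n2.png

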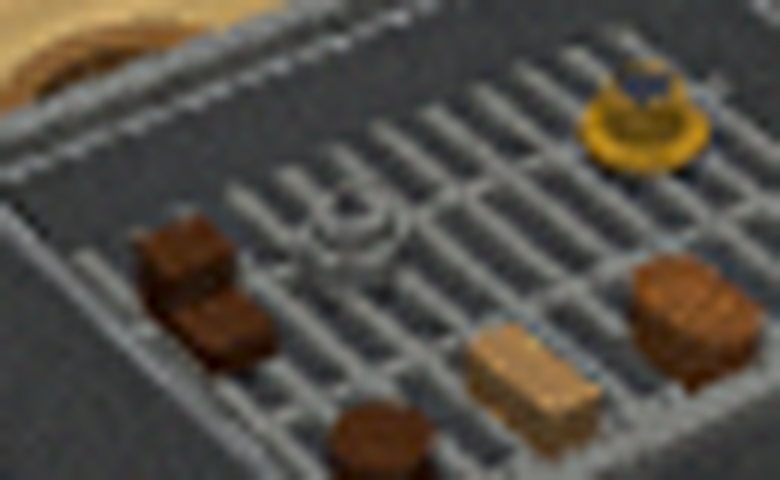

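```bash
python3 - <<'E'
from h import *
s=load("side0");c=load("top0")
print(ray(c,263.9,187.5,.094),ray(s,243.8,201.9,.096))
print("bush",ray(c,225+95/11-.5,176+137/11-.5,.085),ray(s,215+648/12-.5,185+88/12-.5,.094))
E
```

```text
[ 0.54967133 -0.06397326  0.094     ] [ 0.5491125  -0.06292653  0.096     ]
bush [0.54995321 0.05075228 0.085     ] [0.55105757 0.0520938  0.094     ]
```

```bash
python3 -m jog '[[191,297,0,0,46],[191,297,0,0,46],[191,297,0,0,46],[191,297,0,0,46],[191,297,0,0,46],[191,297,0,0,46],[191,297,-30,0,46],[191,297,-80,0,46],[191,297,-80,0,46],[191,297,-80,0,46]]' 60
python3 - <<'E'
from h import *
c=snap("top","t7")
print(bot.read_state()["tool_pos"])
im=cv2.imread("pics/t7.png")[125:275,140:370]
cv2.imwrite("pics/t7z.png",cv2.resize(im,None,fx=3.45,fy=3.45,interpolation=cv2.INTER_CUBIC))
E
```

```text
time: 18.0
tool_pos: [0.5506, -0.0634, 0.154]
tcp_rot: [-1.208, 1.207, -1.209]
wrist_force: [0.1, -0.4, -0.1]
width: 0.541
[ 0.55127444 -0.06360155  0.15486472]
```

View pics/t7z.png

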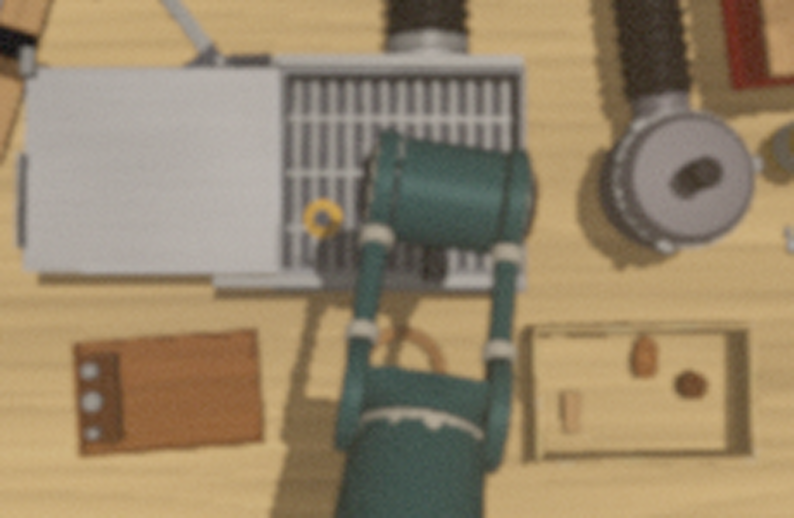

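Crate holds slot, strip, plug (zoom 645,355 / 570,412 / 690,383). Grasp the nut.

```bash
python3 -m jog '[[-1,0,-20,0,46],[-1,0,-40,0,46],[-1,0,-53,0,46],[-1,0,-53,0,46],[-1,0,-53,0,20],[-1,0,-53,0,20],[-1,0,-53,0,20],[-1,0,-53,0,20],[-1,0,-53,0,20],[-1,0,-53,0,20]]' 80
```

```text
time: 19.3
tool_pos: [0.5499, -0.0634, 0.101]
tcp_rot: [-1.208, 1.206, -1.21]
wrist_force: [0.2, -0.5, 6.4]
width: 0.332
```

```bash
python3 -m jog '[[0,0,55,0,20],[0,0,90,0,20],[-20,20,100,0,20],[-188,278,100,0,20],[-188,278,100,0,20],[-188,278,100,0,20],[-188,278,100,0,20],[-188,278,100,0,20],[-188,278,40,0,20],[-188,278,10,0,20]]' 80
python3 - <<'E'
from h import *
c=snap("side","s8")
print(bot.read_state()["tool_pos"])
im=cv2.imread("pics/s8.png")[100:220,180:380]
cv2.imwrite("pics/s8z.png",cv2.resize(im,None,fx=4,fy=4,interpolation=cv2.INTER_CUBIC))
E
```

```text
time: 20.55
tool_pos: [0.3585, 0.2152, 0.1072]
tcp_rot: [-1.214, 1.207, -1.206]
wrist_force: [-0.5, -0.2, -0.9]
width: 0.336
[0.35645375 0.21361569 0.10388938]
```

View pics/s8z.png

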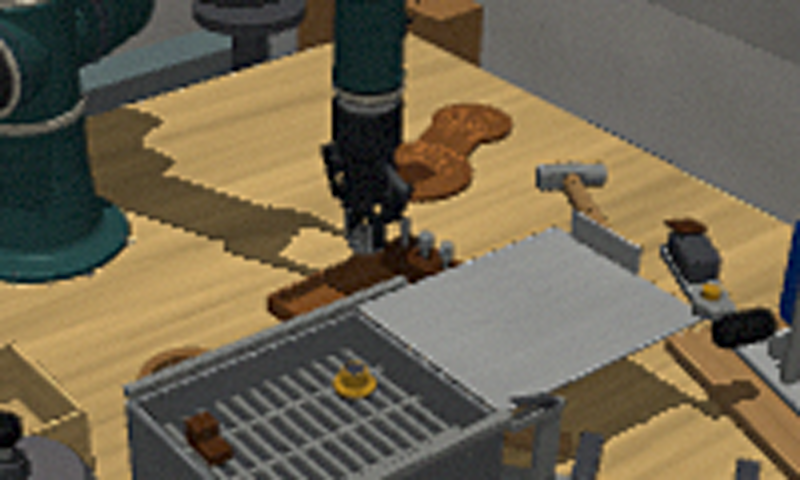

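```bash
python3 -m jog '[[0,-8,-30,0,20],[0,-8,-60,0,20],[0,-8,-77,0,20],[0,-8,-77,0,20],[0,-8,-77,0,46],[0,-8,-77,0,46],[0,-8,-77,0,46],[0,-8,-77,0,46],[0,-8,0,0,46],[0,-8,60,0,46]]' 60
python3 - <<'E'
from h import *
c=snap("top","t9")
print(bot.read_state()["tool_pos"])
im=cv2.imread("pics/t9.png")[125:275,140:370]
cv2.imwrite("pics/t9z.png",cv2.resize(im,None,fx=3.45,fy=3.45,interpolation=cv2.INTER_CUBIC))
E
```

```text
time: 21.85
tool_pos: [0.3597, 0.2064, 0.1579]
tcp_rot: [-1.213, 1.21, -1.208]
wrist_force: [1.0, 0.8, 0.4]
width: 0.542
[0.36507771 0.20913132 0.16739915]
```

View pics/t9z.png

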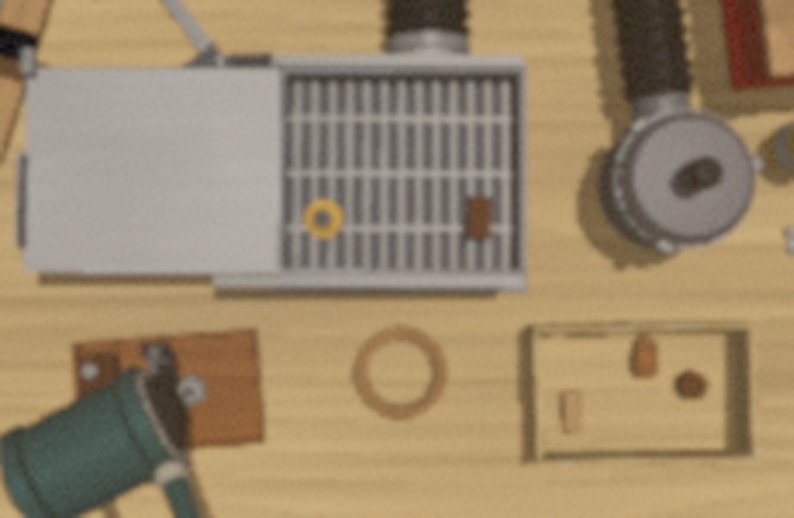

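```bash
python3 -m jog '[[0,-20,20,0,42],[188,-155,20,0,42],[188,-155,20,0,42],[188,-155,20,0,42],[188,-155,20,0,42],[188,-155,20,0,42],[188,-155,-15,0,42],[188,-155,-15,0,42],[188,-155,-15,0,42],[188,-155,-15,0,42]]' 60
python3 - <<'E'
from h import *
c=snap("side","s10")
print(bot.read_state()["tool_pos"])
im=cv2.imread("pics/s10.png")[160:260,200:360]
cv2.imwrite("pics/s10z.png",cv2.resize(im,None,fx=5,fy=5,interpolation=cv2.INTER_CUBIC))
E
```

```text
time: 23.15
tool_pos: [0.5494, 0.0523, 0.1439]
tcp_rot: [-1.208, 1.206, -1.209]
wrist_force: [0.0, 0.0, 0.4]
width: 0.492
[0.54939892 0.05227448 0.14387551]
```

View pics/s10z.png

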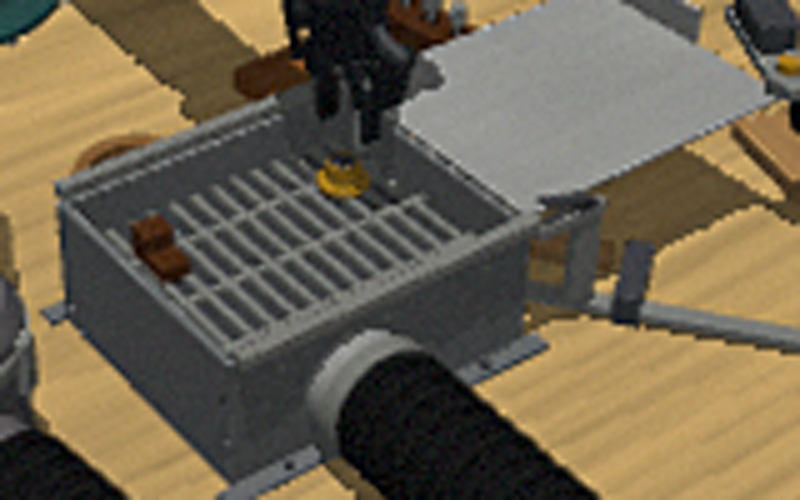

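```bash
python3 -m jog '[[1,-1,-15,0,42],[1,-1,-28,0,42],[1,-1,-37,0,42],[1,-1,-37,0,42],[1,-1,-37,0,15],[1,-1,-37,0,15],[1,-1,-37,0,15],[1,-1,-37,0,15],[1,-1,-37,0,15],[1,-1,-37,0,15]]' 80
```

```text
time: 24.45
tool_pos: [0.55, 0.0509, 0.1057]
tcp_rot: [-1.209, 1.208, -1.208]
wrist_force: [0.3, 0.3, 1.6]
width: 0.267
```

```bash
python3 -m jog '[[0,0,50,0,15],[0,0,85,0,15],[-30,10,85,0,15],[-190,106,85,0,15],[-190,106,85,0,15],[-190,106,85,0,15],[-190,106,85,0,15],[-190,106,40,0,15],[-190,106,0,0,15],[-190,106,0,0,15]]' 80
python3 - <<'E'
from h import *
c=snap("side","s11")
print(bot.read_state()["tool_pos"])
im=cv2.imread("pics/s11.png")[100:220,180:380]
cv2.imwrite("pics/s11z.png",cv2.resize(im,None,fx=4,fy=4,interpolation=cv2.INTER_CUBIC))
E
```

```text
time: 25.7
tool_pos: [0.3572, 0.1554, 0.1025]
tcp_rot: [-1.217, 1.212, -1.207]
wrist_force: [-2.1, -0.1, -1.1]
width: 0.263
[0.35906671 0.15613625 0.10452187]
```

View pics/s11z.png

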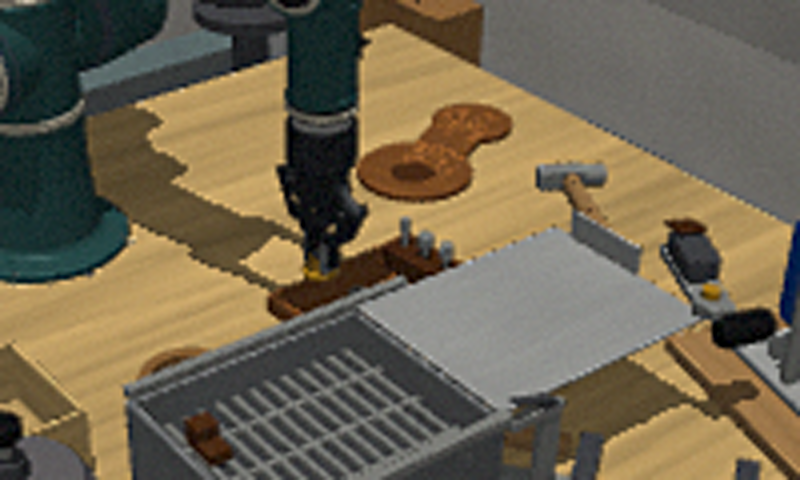

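```bash
python3 -m jog '[[0,0,-30,0,15],[0,0,-60,0,15],[0,0,-68,0,15],[0,0,-68,0,15],[0,0,-68,0,46],[0,0,-68,0,46],[0,0,-68,0,46],[0,0,-68,0,46],[0,0,0,0,46],[0,0,60,0,46]]' 60
```

```text
time: 27.0
tool_pos: [0.3586, 0.1565, 0.1628]
tcp_rot: [-1.213, 1.21, -1.208]
wrist_force: [1.7, 0.9, 0.3]
width: 0.536
```

```bash
python3 -m jog '[[0,-40,25,0,64],[190,-274,25,0,64],[190,-274,25,0,64],[190,-274,25,0,64],[190,-274,25,0,64],[190,-274,25,0,64],[190,-274,25,0,64],[190,-274,0,0,64],[190,-274,-20,0,64],[190,-274,-20,0,64]]' 60
python3 - <<'E'
from h import *
c=snap("side","s12"); snap("top","t12")
print(bot.read_state()["tool_pos"])
im=cv2.imread("pics/s12.png")[160:260,200:360]
cv2.imwrite("pics/s12z.png",cv2.resize(im,None,fx=5,fy=5,interpolation=cv2.INTER_CUBIC))
im=cv2.imread("pics/t12.png")[125:275,140:370]
cv2.imwrite("pics/t12z.png",cv2.resize(im,None,fx=3.45,fy=3.45,interpolation=cv2.INTER_CUBIC))
E
```

```text
time: 28.25
tool_pos: [0.5473, -0.1158, 0.1402]
tcp_rot: [-1.213, 1.212, -1.204]
wrist_force: [-0.2, -0.2, 0.1]
width: 0.751
[ 0.54936714 -0.11648702  0.14263045]
```

View pics/s12z.png

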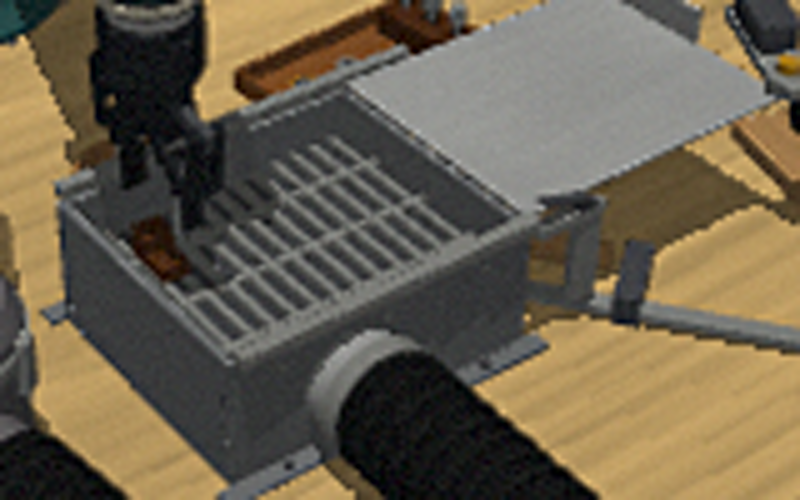

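View pics/t12z.png

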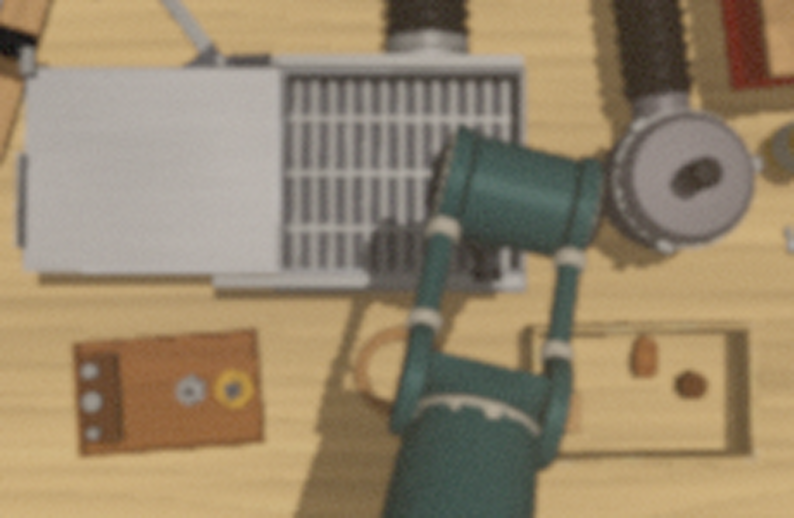

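```bash
python3 -m jog '[[-1,0,-20,0,64],[-1,0,-36,0,64],[-1,0,-43,0,64],[-1,0,-43,0,64],[-1,0,-43,0,34],[-1,0,-43,0,34],[-1,0,-43,0,34],[-1,0,-43,0,34],[-1,0,-43,0,34],[-1,0,-43,0,34]]' 60
```

```text
time: 29.6
tool_pos: [0.5497, -0.1174, 0.1006]
tcp_rot: [-1.209, 1.206, -1.21]
wrist_force: [-0.2, -0.3, 5.5]
width: 0.527
```

```bash
python3 -m jog '[[0,0,45,0,34],[0,0,90,0,34],[-30,0,105,0,34],[-192,-148,110,0,34],[-192,-148,110,0,34],[-192,-148,110,0,34],[-192,-148,110,0,34],[-192,-148,60,0,34],[-192,-148,30,0,34],[-192,-148,30,0,34]]' 60
python3 - <<'E'
from h import *
c=snap("side","s13")
print(bot.read_state()["tool_pos"])
im=cv2.imread("pics/s13.png")[120:270,80:280]
cv2.imwrite("pics/s13z.png",cv2.resize(im,None,fx=4,fy=4,interpolation=cv2.INTER_CUBIC))
E
```

```text
time: 30.85
tool_pos: [0.3544, -0.2634, 0.1266]
tcp_rot: [-1.21, 1.214, -1.203]
wrist_force: [0.5, 0.3, 0.4]
width: 0.523
[ 0.35583226 -0.2644533   0.12851482]
```

View pics/s13z.png

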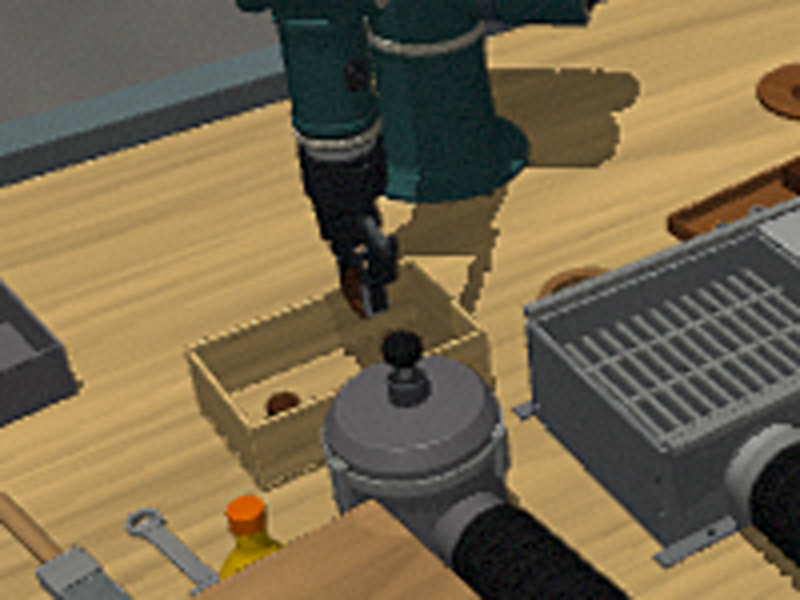

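```bash
python3 -m jog '[[2,0,-40,0,34],[2,0,-71,0,34],[2,0,-71,0,34],[2,0,-71,0,58],[2,0,-71,0,58],[2,0,-71,0,58],[2,0,-20,0,58],[2,0,40,0,58],[2,0,90,0,58],[2,0,130,0,58]]' 60
python3 - <<'E'
from h import *
c=snap("side","s14");c=snap("top","t14")
print(bot.read_state()["tool_pos"])
im=cv2.imread("pics/t14.png")[125:275,140:370]
cv2.imwrite("pics/t14z.png",cv2.resize(im,None,fx=3.45,fy=3.45,interpolation=cv2.INTER_CUBIC))
E
```

```text
time: 32.15
tool_pos: [0.3591, -0.2655, 0.2627]
tcp_rot: [-1.209, 1.205, -1.211]
wrist_force: [1.0, -0.0, -0.5]
width: 0.682
[ 0.3612848  -0.26724762  0.26593373]
```

View pics/t14z.png

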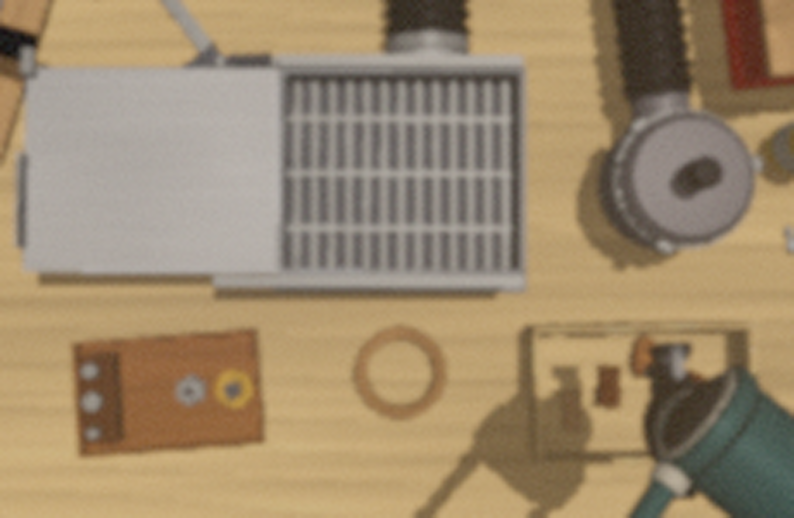

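```bash
python3 - <<'E'
from h import *
im=cv2.imread("pics/s14.png")[90:190,310:460]
cv2.imwrite("pics/s14z.png",cv2.resize(im,None,fx=5,fy=5,interpolation=cv2.INTER_CUBIC))
im=cv2.imread("pics/t14.png")[130:215,135:255]
cv2.imwrite("pics/t14y.png",cv2.resize(im,None,fx=6.5,fy=6.5,interpolation=cv2.INTER_CUBIC))
im=cv2.imread("pics/s14.png")[170:260,130:260]
cv2.imwrite("pics/s14y.png",cv2.resize(im,None,fx=6,fy=6,interpolation=cv2.INTER_CUBIC))
E
```

```text
(no output)
```

View pics/s14z.png

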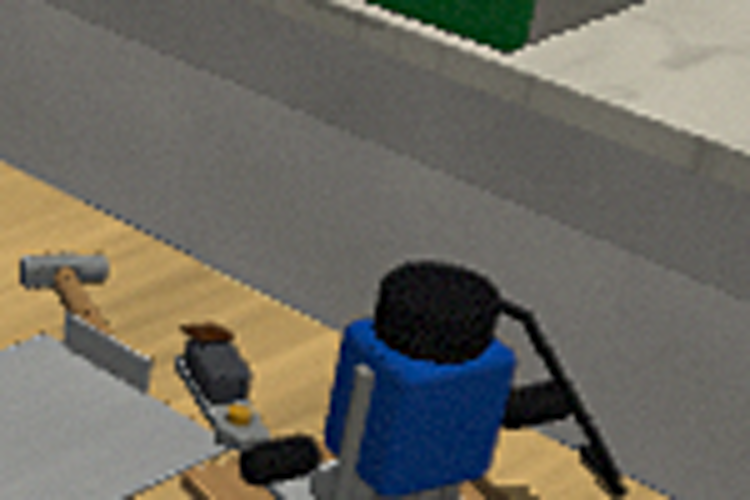

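View pics/t14y.png

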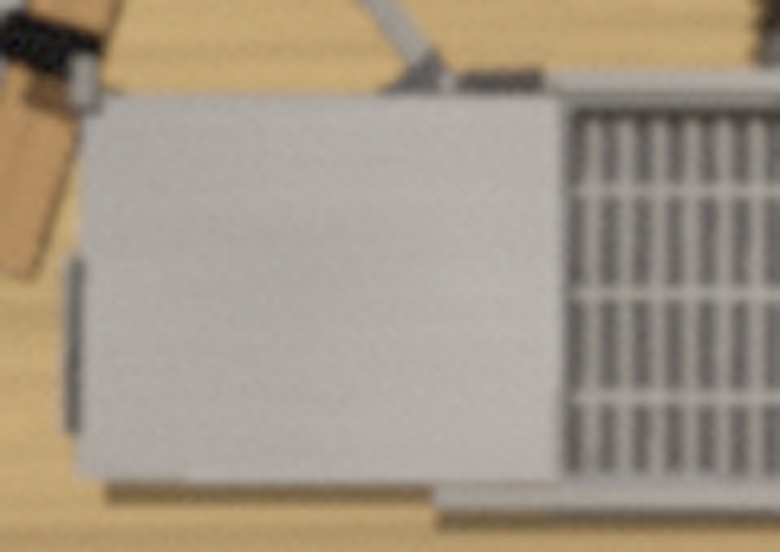

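View pics/s14y.png

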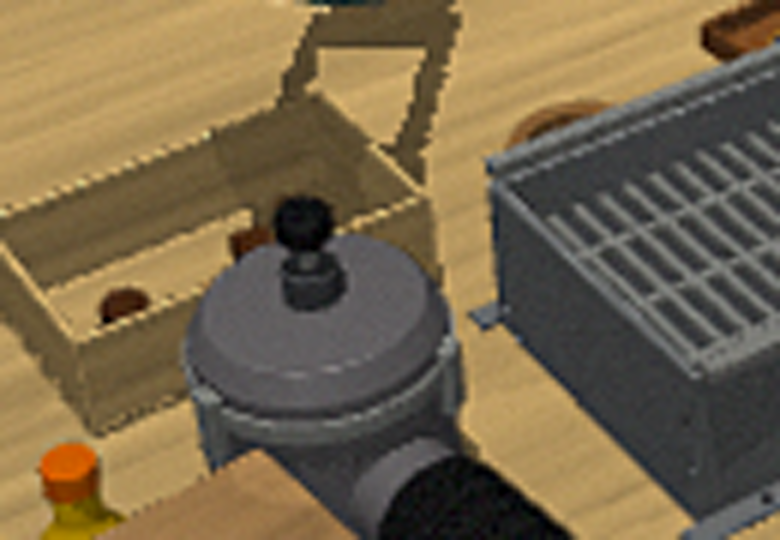

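```bash
python3 - <<'E'
from h import *
c=load("t14");s=load("s14")
f=lambda u,v:(135+u/6.5-.5,130+v/6.5-.5)
g=lambda u,v:(310+u/5-.5,90+v/5-.5)
for p in[(66,257),(66,432)]: print("lip top",ray(c,*f(*p),.15))
for p in[(66,318),(150,357)]: print("lip side",ray(s,*g(*p),.15))
k=lambda u,v:(130+u/6-.5,170+v/6-.5)
print("knob side c .216",ray(s,*k(303,223),.216), "boss top c", ray(s,*k(312,263),.19))
t=lambda u,v:(140+u/3.45-.5,125+v/3.45-.5)
print("knob top",ray(c,*t(705,172),.227),ray(c,*t(697,177),.2))
print("filter body circle (clamp band)",ray(c,*t(684,178),.17))
print(proj(c,(.578,-.318,.216))*1)
E
```

```text
lip top [0.61905673 0.3626629  0.15      ]
lip top [0.52300623 0.36258345 0.15      ]
lip side [0.52785019 0.3583833  0.15      ]
lip side [0.61495148 0.36807239 0.15      ]
knob side c .216 [ 0.58168105 -0.32872264  0.216     ] boss top c [ 0.58374374 -0.32772894  0.19      ]
knob top [ 0.58421422 -0.3267515   0.227     ] [ 0.58144303 -0.32588414  0.2       ]
filter body circle (clamp band) [ 0.58280943 -0.32044888  0.17      ]
[340.44337833 176.48987542]
```

```bash
python3 -m jog '[[20,60,30,0,0],[210,662,40,0,0],[210,662,40,0,0],[210,662,40,0,0],[210,662,40,0,0],[210,662,40,0,0],[210,662,40,0,0],[210,662,40,0,0],[210,662,40,0,0],[210,662,40,0,0]]' 40; python3 -c "
from h import *
print(bot.read_state()['tool_pos'])"
```

```text
time: 33.5
tool_pos: [0.5459, 0.3266, 0.297]
tcp_rot: [-1.211, 1.208, -1.208]
wrist_force: [1.6, 0.5, 0.4]
width: 0.002
[0.54590007 0.32663793 0.29697337]
```

```bash
python3 -m jog '[[25,71,0,0,0],[25,71,0,0,0],[25,71,0,0,0],[25,71,-50,0,0],[25,71,-100,0,0],[25,71,-100,0,0],[25,71,-100,0,0],[25,71,-100,0,0],[25,71,-100,0,0],[25,71,-100,0,0]]' 40; python3 - <<'E'
from h import *
s=snap("side","s15");c=snap("top","t15")
print(bot.read_state()["tool_pos"])
im=cv2.imread("pics/s15.png")[90:190,300:450]
cv2.imwrite("pics/s15z.png",cv2.resize(im,None,fx=5,fy=5,interpolation=cv2.INTER_CUBIC))
im=cv2.imread("pics/t15.png")[115:265,110:310]
cv2.imwrite("pics/t15z.png",cv2.resize(im,None,fx=4,fy=4,interpolation=cv2.INTER_CUBIC))
E
```

```text
time: 34.75
tool_pos: [0.5714, 0.3961, 0.1992]
tcp_rot: [-1.208, 1.207, -1.208]
wrist_force: [0.5, 1.0, -0.6]
width: 0.002
[0.57105143 0.39590967 0.19832374]
```

View pics/s15z.png

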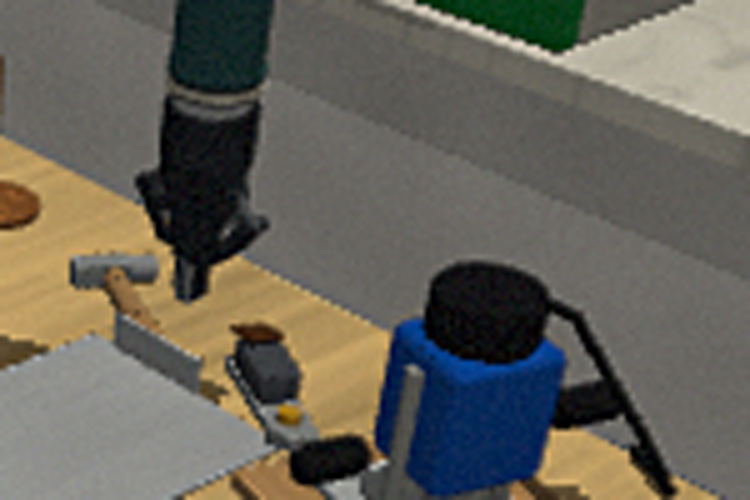

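View pics/t15z.png

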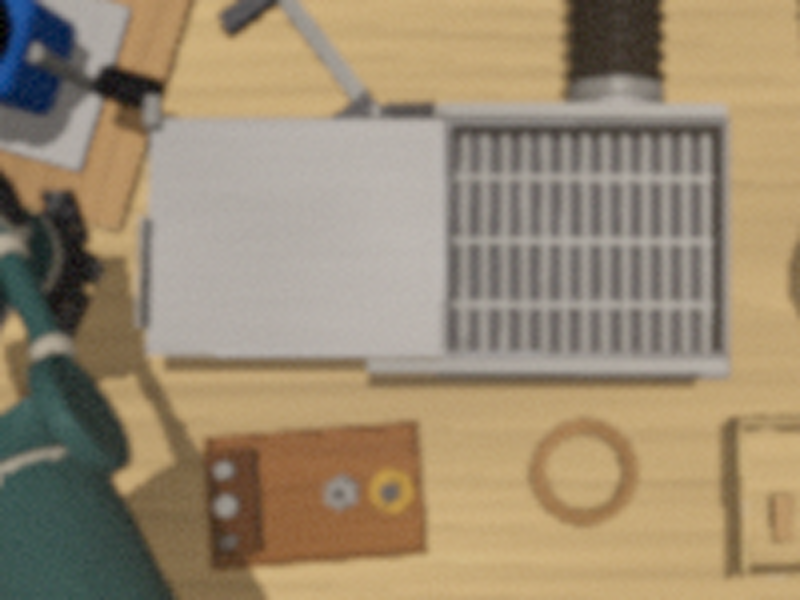

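```bash
python3 -m jog '[[0,0,-30,0,0],[0,0,-51,0,0],[0,0,-51,0,0],[0,-8,-51,0,0],[0,-16,-51,0,0],[0,-24,-51,0,0],[0,-32,-51,0,0],[0,-40,-51,0,0],[0,-50,-51,0,0],[0,-60,-51,0,0]]' 40; python3 - <<'E'
from h import *
s=snap("side","s16")
st=bot.read_state();print(st["tool_pos"],st["wrist_force"])
im=cv2.imread("pics/s16.png")[90:190,280:430]
cv2.imwrite("pics/s16z.png",cv2.resize(im,None,fx=5,fy=5,interpolation=cv2.INTER_CUBIC))
E
```

```text
time: 36.1
tool_pos: [0.571, 0.3374, 0.1482]
tcp_rot: [-1.205, 1.21, -1.206]
wrist_force: [-1.8, 5.8, 0.2]
width: 0.003
[0.571016   0.33600252 0.14818672] [-1.5266956   4.83015627  1.67234059]
```

View pics/s16z.png

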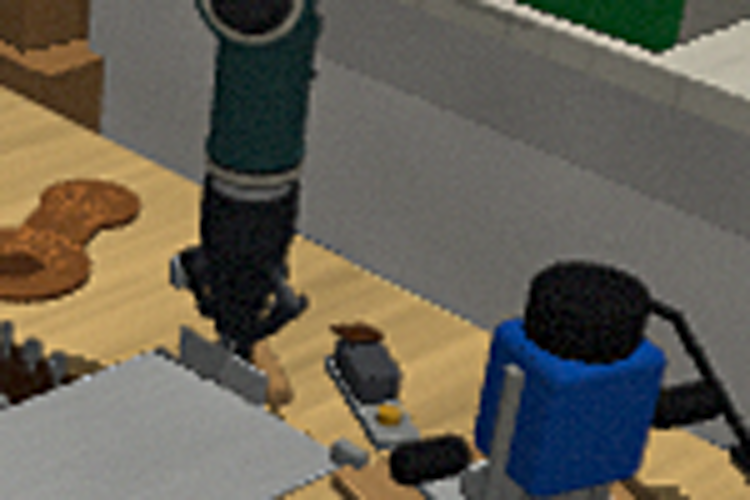

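```bash
python3 -m jog '[[0,-20,0,0,0],[0,-40,0,0,0],[0,-60,0,0,0],[0,-80,0,0,0],[0,-100,0,0,0],[0,-120,0,0,0],[0,-140,0,0,0],[0,-160,0,0,0],[0,-175,0,0,0],[0,-190,0,0,0]]' 40 && python3 -m jog '[[0,-8,0,0,0],[0,-14,0,0,0],[0,-20,0,0,0],[0,-26,0,0,0],[0,-30,0,0,0],[0,-34,0,0,0],[0,-38,0,0,0],[0,-38,0,0,0],[0,-38,0,0,0],[0,-38,0,0,0]]' 40; python3 - <<'E'
from h import *
s=snap("side","s17");c=snap("top","t17")
st=bot.read_state();print(st["tool_pos"],st["wrist_force"])
im=cv2.imread("pics/s17.png")[130:250,210:370]
cv2.imwrite("pics/s17z.png",cv2.resize(im,None,fx=5,fy=5,interpolation=cv2.INTER_CUBIC))
im=cv2.imread("pics/t17.png")[115:265,140:370]
cv2.imwrite("pics/t17z.png",cv2.resize(im,None,fx=3.45,fy=3.45,interpolation=cv2.INTER_CUBIC))
E
```

```text
time: 37.4
tool_pos: [0.5697, 0.1475, 0.1478]
tcp_rot: [-1.207, 1.213, -1.205]
wrist_force: [-5.6, 12.5, 3.0]
width: 0.003
time: 38.65
tool_pos: [0.5697, 0.1095, 0.1476]
tcp_rot: [-1.208, 1.212, -1.205]
wrist_force: [-4.0, 7.3, 2.9]
width: 0.0
[0.56970295 0.10947563 0.14757416] [-4.73800278  8.4805805   3.72068085]
```

View pics/s17z.png

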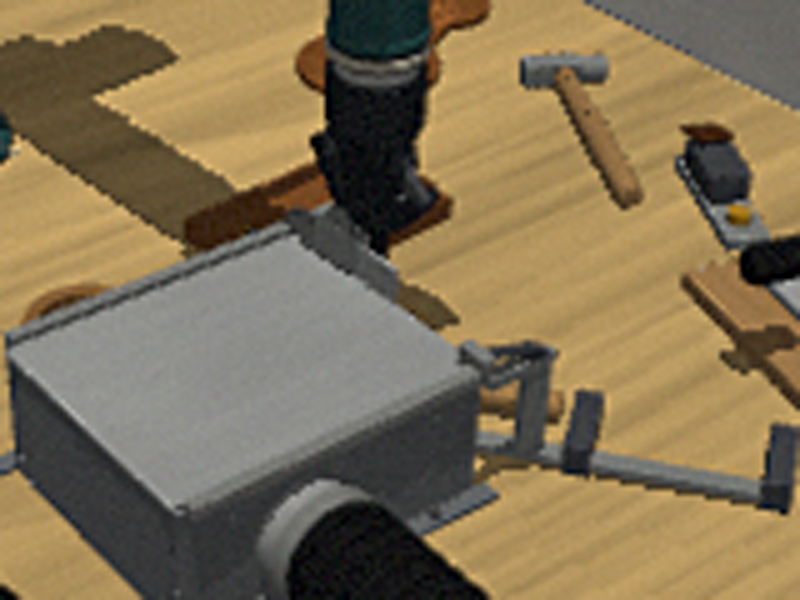

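View pics/t17z.png

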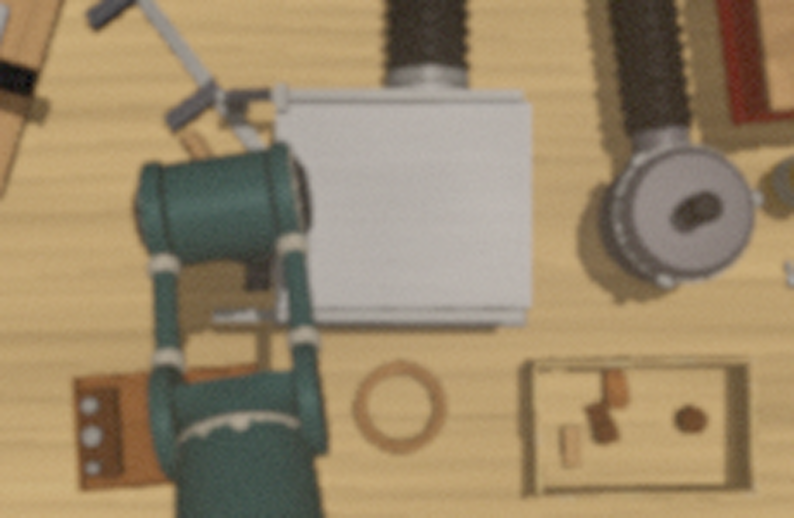

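```bash
python3 -m jog '[[0,-2,0,0,0],[0,-4,0,0,0],[0,-6,0,0,0],[0,-8,0,0,0],[0,-9,0,0,0],[0,-10,0,0,0],[0,-11,0,0,0],[0,-12,0,0,0],[0,-12,0,0,0],[0,-12,0,0,0]]' 40; python3 - <<'E'
from h import *
s=snap("side","s18")
st=bot.read_state();print(st["tool_pos"],st["wrist_force"])
im=cv2.imread("pics/s18.png")[180:220,280:340]
cv2.imwrite("pics/s18z.png",cv2.resize(im,None,fx=12,fy=12,interpolation=cv2.INTER_CUBIC))
E
```

```text
time: 40.0
tool_pos: [0.5697, 0.1089, 0.1479]
tcp_rot: [-1.192, 1.222, -1.193]
wrist_force: [-3.6, 46.4, 0.4]
width: 0.001
[0.56970787 0.10887502 0.14788   ] [-4.36948769e+00  4.75456921e+01 -4.31575537e-02]
```

View pics/s18z.png

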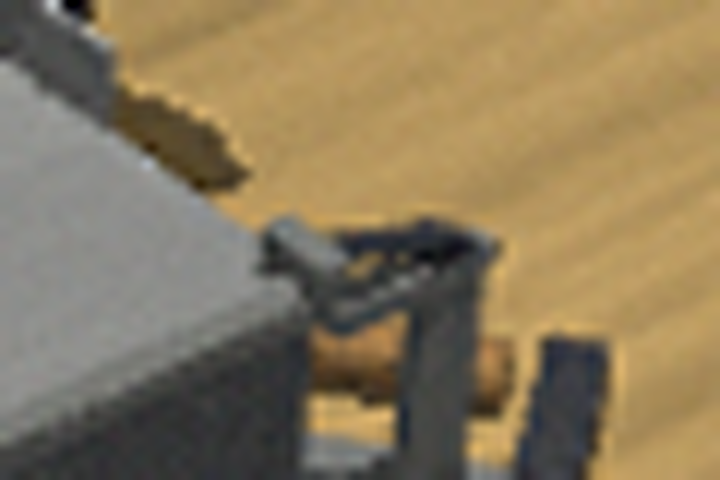

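```bash
python3 -m jog '[[0,12,0,0,0],[0,20,0,0,0],[0,30,0,0,0],[0,30,50,0,0],[0,30,100,0,0],[0,0,150,0,0],[0,-50,180,0,0],[0,-100,180,0,0],[0,-150,180,0,0],[0,-200,180,0,0]]' 40; python3 - <<'E'
from h import *
s=snap("side","s19");c=snap("top","t19")
st=bot.read_state();print(st["tool_pos"],st["wrist_force"])
im=cv2.imread("pics/s19.png")[160:220,260:340]
cv2.imwrite("pics/s19z.png",cv2.resize(im,None,fx=9,fy=9,interpolation=cv2.INTER_CUBIC))
im=cv2.imread("pics/s0.png") if 0 else cv2.imread("pics/side0.png")[160:220,260:340]
cv2.imwrite("pics/s0c.png",cv2.resize(im,None,fx=9,fy=9,interpolation=cv2.INTER_CUBIC))
im=cv2.imread("pics/t19.png")[115:265,140:370]
cv2.imwrite("pics/t19z.png",cv2.resize(im,None,fx=3.45,fy=3.45,interpolation=cv2.INTER_CUBIC))
E
```

```text
time: 41.3
tool_pos: [0.5706, -0.1067, 0.3272]
tcp_rot: [-1.209, 1.208, -1.21]
wrist_force: [0.8, -0.2, 1.0]
width: -0.002
[ 0.57044094 -0.10960057  0.32679557] [ 0.36467541  0.40210844 -0.17784791]
```

View pics/s19z.png

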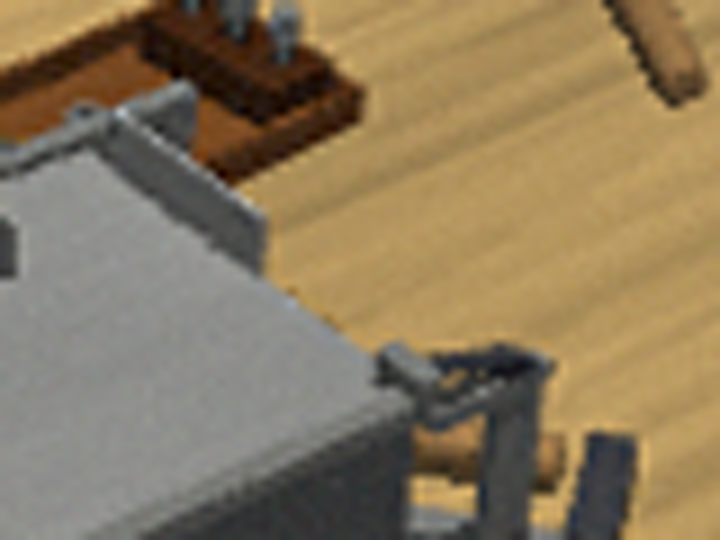

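View pics/s0c.png

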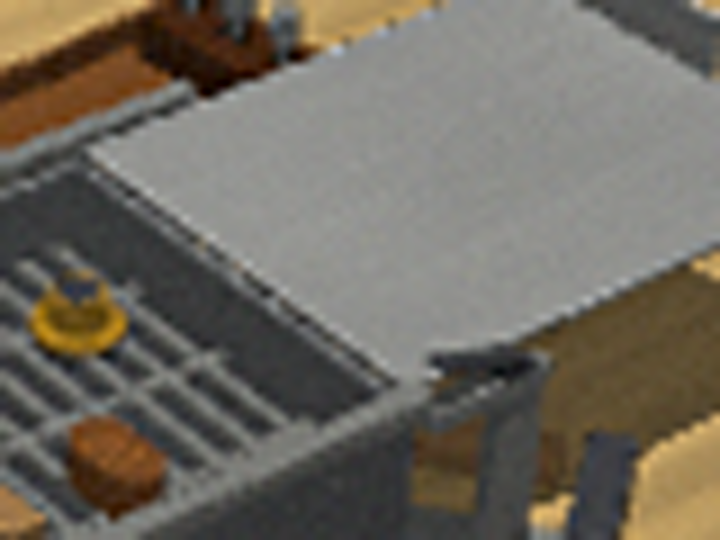

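View pics/t19z.png

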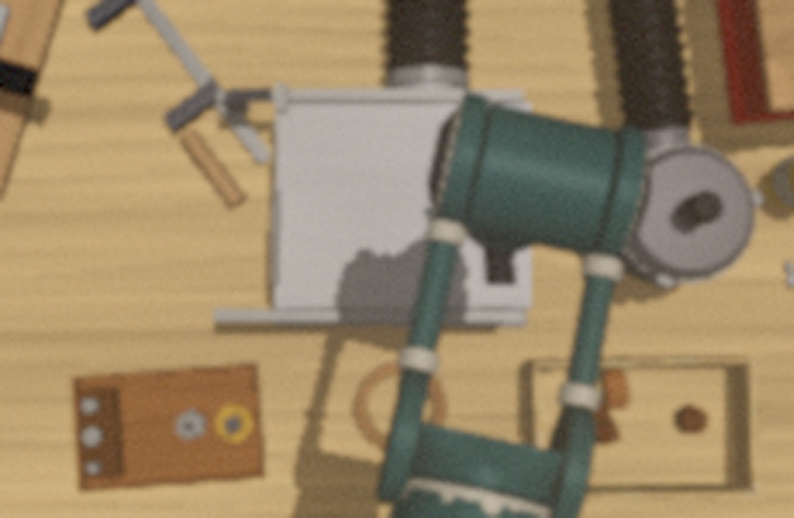

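```bash
python3 -m jog '[[13,-217,0,0,60],[13,-217,0,0,60],[13,-217,0,0,60],[13,-217,0,0,60],[13,-217,0,0,60],[13,-217,0,0,60],[13,-217,-30,0,60],[13,-217,-50,0,60],[13,-217,-50,0,60],[13,-217,-50,0,60]]' 100; python3 - <<'E'
from h import *
s=snap("side","s20")
st=bot.read_state();print(st["tool_pos"])
im=cv2.imread("pics/s20.png")[120:240,100:260]
cv2.imwrite("pics/s20z.png",cv2.resize(im,None,fx=5,fy=5,interpolation=cv2.INTER_CUBIC))
E
```

```text
time: 42.65
tool_pos: [0.5843, -0.3209, 0.2775]
tcp_rot: [-1.21, 1.207, -1.208]
wrist_force: [0.4, 0.3, 1.0]
width: 0.703
[ 0.58456544 -0.32120926  0.27812645]
```

View pics/s20z.png

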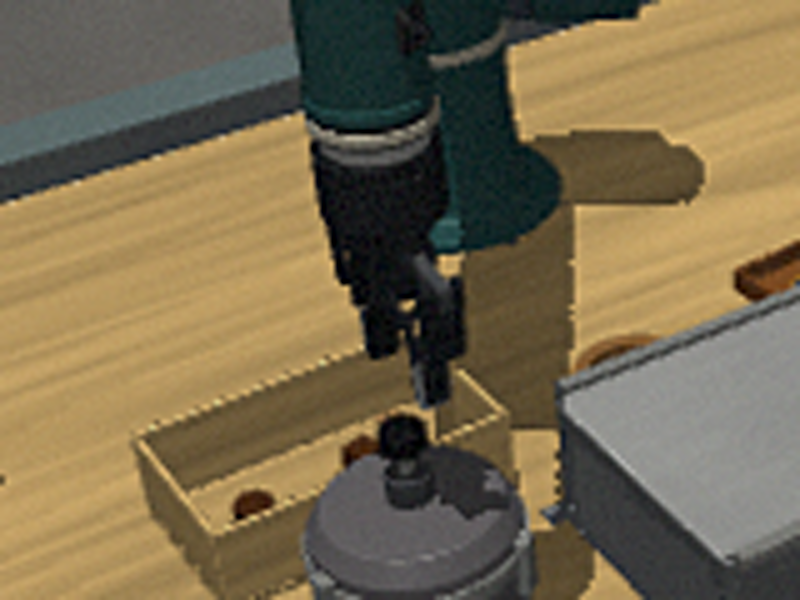

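```bash
python3 -m jog '[[-1,-5,-20,0,60],[-1,-5,-40,0,60],[-1,-5,-56,0,60],[-1,-5,-56,0,60],[-1,-5,-56,0,15],[-1,-5,-56,0,15],[-1,-5,-56,0,15],[-1,-5,-56,0,15],[-1,-5,-56,0,15],[-1,-5,-56,0,15]]' 110; python3 - <<'E'
from h import *
s=snap("side","s21")
st=bot.read_state();print(st["tool_pos"],st["wrist_force"])
im=cv2.imread("pics/s21.png")[160:240,130:230]
cv2.imwrite("pics/s21z.png",cv2.resize(im,None,fx=7,fy=7,interpolation=cv2.INTER_CUBIC))
E
```

```text
time: 43.95
tool_pos: [0.5848, -0.3265, 0.2224]
tcp_rot: [-1.208, 1.204, -1.211]
wrist_force: [4.9, 0.7, -0.4]
width: 0.333
[ 0.5848153  -0.32652239  0.22239574] [6.07864712 0.49140256 0.44366939]
```

View pics/s21z.png

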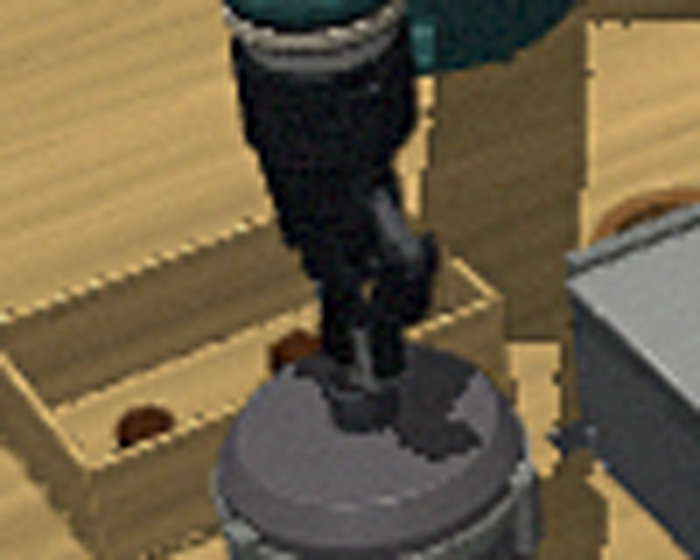

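```bash
python3 -m jog '[[1,0,8,0,15],[1,0,16,0,15],[1,0,24,0,15],[1,0,32,0,15],[1,0,38,0,15],[1,0,42,0,15],[1,0,44,0,15],[1,0,44,0,15],[1,0,44,0,15],[1,0,44,0,15]]' 110; python3 - <<'E'
from h import *
s=snap("side","s22")
st=bot.read_state();print(st["tool_pos"],st["wrist_force"])
im=cv2.imread("pics/s22.png")[160:240,130:230]
cv2.imwrite("pics/s22z.png",cv2.resize(im,None,fx=7,fy=7,interpolation=cv2.INTER_CUBIC))
E
```

```text
time: 45.25
tool_pos: [0.5848, -0.3265, 0.262]
tcp_rot: [-1.209, 1.207, -1.208]
wrist_force: [8.6, -2.9, -12.6]
width: 0.331
[ 0.5848149  -0.32648862  0.26203528] [  8.32383843  -3.27069697 -12.27093558]
```

View pics/s22z.png

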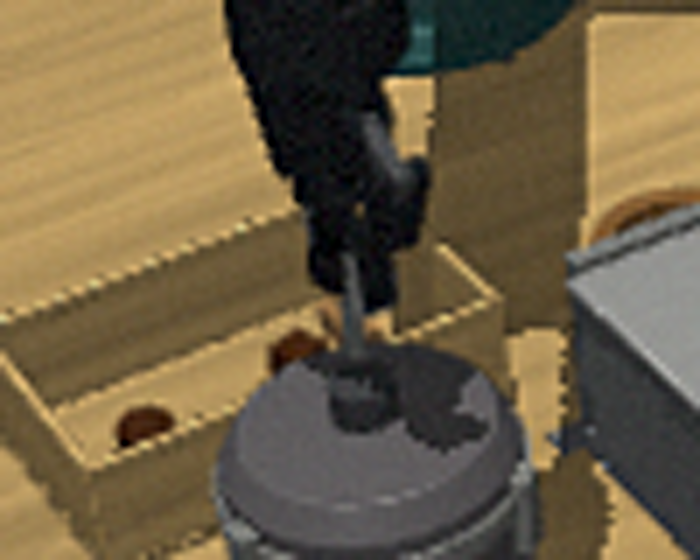

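```bash
python3 -m jog '[[0,0,2,0,15],[0,0,4,0,15],[0,0,6,0,15],[0,0,6,0,15],[0,0,6,0,15],[0,0,6,0,15],[0,0,6,0,15],[0,0,6,0,15],[0,0,6,0,15],[0,0,6,0,15]]' 110
```

```text
time: 46.55
tool_pos: [0.5847, -0.3265, 0.2627]
tcp_rot: [-1.21, 1.21, -1.206]
wrist_force: [16.0, -7.1, -29.0]
width: 0.332
```

```bash
python3 -m jog '[[0,0,0,0,15],[0,0,0,0,66],[0,0,0,0,66],[0,0,0,0,66],[0,0,0,0,66],[0,0,30,0,66],[0,0,70,0,66],[-40,60,100,0,66],[-60,110,120,0,66],[-80,160,120,0,66]]' 60; python3 - <<'E'
from h import *
s=snap("side","s23");c=snap("top","t23")
st=bot.read_state();print(st["tool_pos"],st["wrist_force"])
im=cv2.imread("pics/s23.png")[130:250,130:290]
cv2.imwrite("pics/s23z.png",cv2.resize(im,None,fx=5,fy=5,interpolation=cv2.INTER_CUBIC))
im=cv2.imread("pics/t23.png")[115:265,140:370]
cv2.imwrite("pics/t23z.png",cv2.resize(im,None,fx=3.45,fy=3.45,interpolation=cv2.INTER_CUBIC))
im=cv2.imread("pics/s23.png")[160:220,260:340]
cv2.imwrite("pics/s23c.png",cv2.resize(im,None,fx=9,fy=9,interpolation=cv2.INTER_CUBIC))
E
```

```text
time: 47.8
tool_pos: [0.5041, -0.1665, 0.394]
tcp_rot: [-1.207, 1.204, -1.213]
wrist_force: [0.9, 0.4, 0.5]
width: 0.772
[ 0.50258847 -0.16310213  0.39344465] [-0.06996481 -0.78373107  0.16933125]
```

View pics/s23z.png

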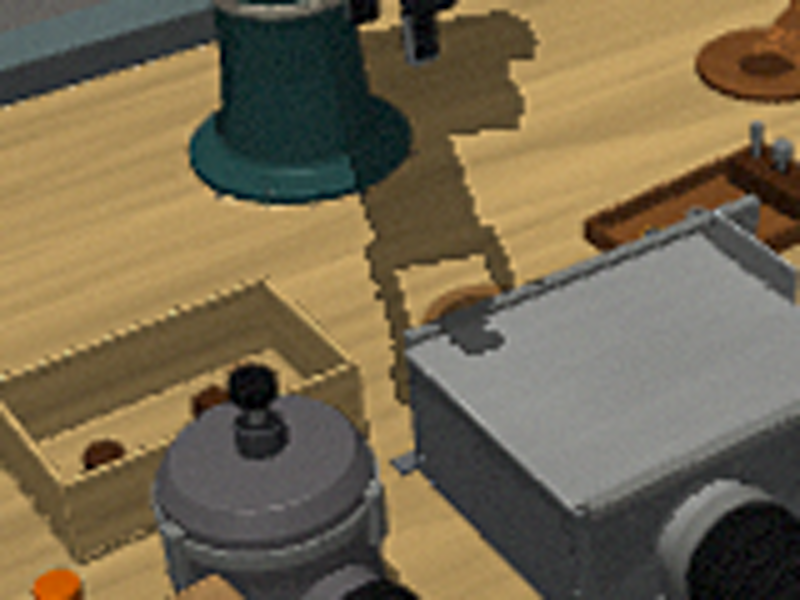

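View pics/t23z.png

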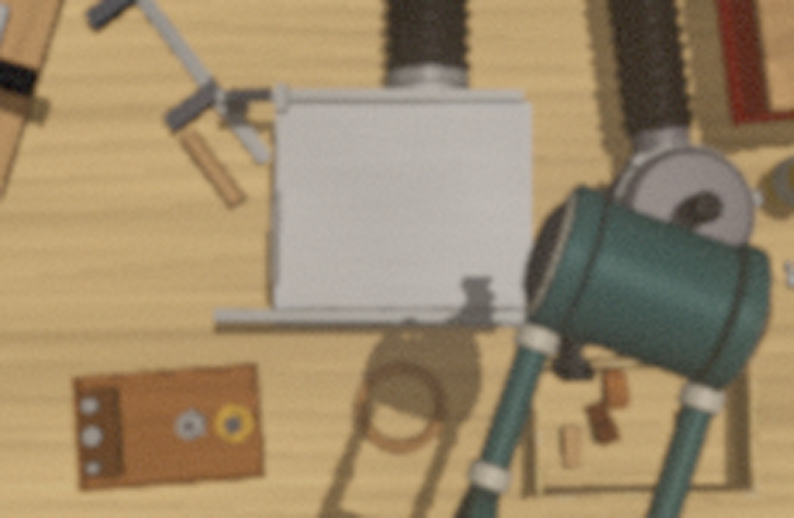

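View pics/s23c.png

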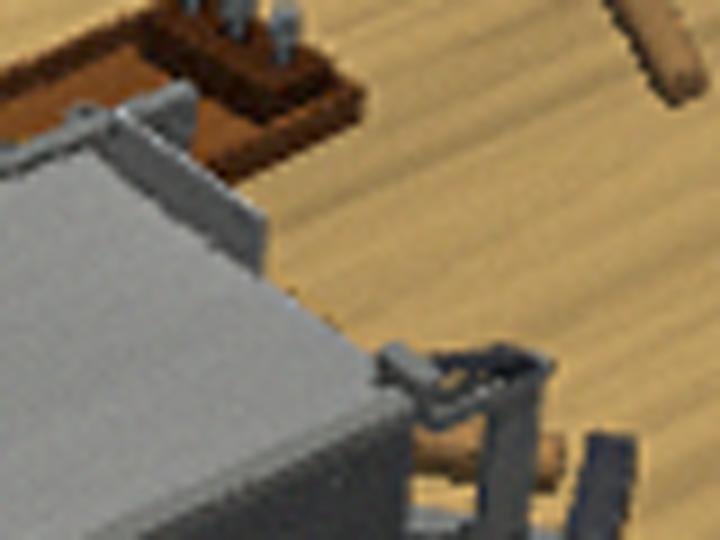

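```bash
python3 - <<'E'
from h import *
a=[cv2.resize(cv2.imread(f"pics/{n}.png")[192:212,298:324],None,fx=14,fy=14,interpolation=cv2.INTER_NEAREST) for n in("side0","s23")]
cv2.imwrite("pics/leaf.png",np.hstack(a))
E
```

```text
(no output)
```

View pics/leaf.png

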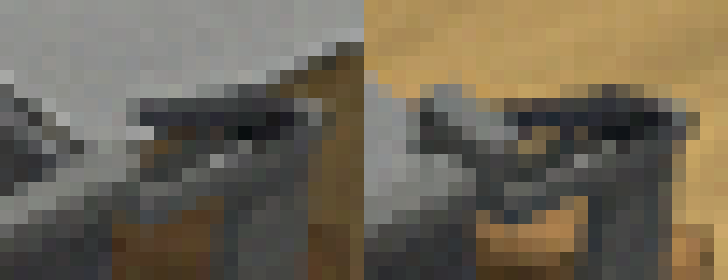

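```bash
python3 -c "
from h import *
print(bot.read_state()['joint_vel'].round(3)); print(bot.finish_job())"
```

```text
[-0.046  0.062 -0.036 -0.052 -0.058 -0.045]
the job is handed in; nothing more can be done
None
```

I cleared the hopper, latched the gate, shook the filter and handed the job in at about 48 s. The hand-in gave no verdict.

- **Offcuts:** four were present: slot, strip, plug and step. All four are in the scrap crate. The slot offcut moved a few centimetres during the run and now lies beside the step piece, still inside the crate.
- **Nut and bush:** both lie on the free floor of the tray.
- **Gate:** I pushed it to its end stop, where the force rose to about 47 N. I cannot read the joint values directly. The latch check was by picture: the catch leaf sits in the same pixel rows as at the start, so it is up behind the tab.
- **Shaker:** I pulled the knob up 40 mm to its stop, where the force rose from 12 to 29 N. After release it sprang back, and the last picture shows it home.

In the last pictures the robot was clear of everything. The arm was still settling slightly at hand-in, at under 0.07 rad/s. None of my checks failed. The bystanders in the cropped views I checked last looked unmoved, but I did not measure their positions.

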